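# Free a microscope's safety pawl and lower its head

### The job

The microscope's head is locked in its raised position by the ratchet pawl on its column. Put the steel release rod under the pawl's orange tail and flick it up all the way to the pawl's end stop, where it stays; then press the head gently down by its blue knob until it sits firmly on its rubber stop. Leave the rod lying on its green mat, touch the pawl with the rod only, force nothing, and leave the sample plate, the glass dish and the yellow box where they are.

Things in the scene. Friction and masses are not known exactly. Their poses are not given: they have to be found in the camera images.
- stand: fixed microscope stand; origin under its white base (210 x 280 x 25 mm, x -105 to 105, y -95 to 185), on the axis of the black column (40 x 30 mm, 221 mm high). z up; optics hang off the column to +y, the pawl and steel rack are on its -y side, the blue knob is towards -x (roughly towards the robot). Yaw up to 0.25 rad either way
- head (a joint): height of the sliding head above its lowest place, m, up positive; starts near 0.067, where the pawl keeps it from going down more than a few mm. A friction brake holds it where it is left; pushing it down takes 2 to 6 N once the pawl is free. Press it with no more than 20 N
- head_foot (a point): underside of the foot of the head, 70 mm plus the head value above the table. It lands on a black rubber stop on a brass screw right below. The screw is set anew each time and is not measured: landing comes at a head value of about 0.006 to 0.036 and must be felt. The rubber gives 3.5 N per mm. Ending the press with 9 to 14 N on the knob leaves the head firmly seated
- knob_top (a point): centre of the top face of the blue press knob, upright, 34 mm across, 22 mm high, on a lug of the head at stand x -80, y +20 mm; it moves up and down with the head. No part of the head within 35 mm of it in stand x is higher than it
- pawl (a joint): angle of the ratchet pawl, rad: 0 engaged in the rack, 0.9 thrown back on its end stop; grows as the orange tail goes up. The pivot is stiff: the pawl stays where it is left, and moving it takes 2 to 3.5 N under the middle of the tail. Fully back means over 0.82. More than 10 N from the rod bends it
- pawl_tail (a point): middle of the underside of the pawl's orange tail, 36 mm from the pivot. The tail is a bar 24 mm wide (along stand x), 7 mm thick, reaching 6 to 62 mm from the pivot to the stand's -y, sloping 0.3 rad down outwards when engaged. A rod held level along the stand's x at stand y -50 to -75 mm meets nothing else when raised under it; at y -60 mm it rises about 32 mm to the end stop
- pawl_pivot (a point): middle of the pawl's pivot, whose axis is along the stand's x, at stand y -26 mm; it rides on the head, 115 mm plus the head value above the table, between two ears (58 mm apart over all in x) that reach out to stand y -36 mm
- rod_grip (a point): centre of the red handle of the release rod, 80 x 18 x 26 mm (long, wide, high), lying on the mat, to be gripped across its 18 mm. A steel rod 8 mm thick sticks out 80 mm from one end along the handle's centre line; x points along it to its tip, at first roughly away from the robot. 120 g in all
- rod_tip (a point): end of the rod, 120 mm along x from the handle's centre
- mat: fixed green mat, 270 x 140 x 3 mm (x, y, z); origin at the centre of its underside. The rod must end lying on it, handle and tip both over the mat
- wellplate: clear sample plate with 24 wells, 86 x 128 x 18 mm, loose on the stand's blue stage beneath the optics; origin at the centre of its underside. Bystander
- dish: glass dish, 86 mm across, 16 mm high; origin at the centre of its underside. Bystander
- tip_box: yellow box, 85 x 120 x 55 mm; origin at the centre of its underside. Bystander
Not all that is in view belongs to the job. There is more than one size of the part that bears rod_grip; the job needs the middle-sized.

How it is judged:
On the way, in this order (a step that is already met when the one before it is completed fails the run):
1. the pawl is thrown back on its end stop by the rod (value of joint pawl above 0.82 rad and value of joint head above 0.05 m), for 0.1 s.
2. the head rests on its rubber stop, let go (value of joint head below 0.04 m and contact force between head and anything else above 1.5 N and contact force between each of the fingers, rod and head below 0.1 N), for 0.1 s.
At the end, for the whole second after the job is handed in: The pawl is back on its end stop (joint over 0.82 rad), the head is down (value under 0.040 m) and rests on its rubber stop with more than 1.5 N after being let go, and the rod lies still on the green mat, handle and tip over the mat and under 30 mm high (value of joint pawl above 0.82 rad and value of joint head below 0.04 m and contact force between head and anything else above 1.5 N and height (world z) of each of rod_grip, rod_tip below 0.03 m and linear speed of rod below 0.02 m/s and x of rod_grip in the frame of mat between -0.135 and 0.135 m and y of rod_grip in the frame of mat between -0.07 and 0.07 m and x of rod_tip in the frame of mat between -0.135 and 0.135 m and y of rod_tip in the frame of mat between -0.07 and 0.07 m); the robot touches nothing.
It fails at once if the robot or the rod presses on the head with more than 20 N (contact force between any of the fingers, the arm, rod and head above 20 N).
It fails at once if more than 10 N between the rod and the pawl (contact force between rod and pawl above 10 N).
It fails at once if the gripper touches the pawl; only the rod may (contact force between any of the fingers, the arm and pawl above 0.5 N).
It fails at once if the sample plate is moved by over 20 mm, or the glass dish or the yellow box by over 40 mm (distance of wellplate from where it was at the start of the episode above 0.02 m or distance of any of dish, tip_box from where it was at the start of the episode above 0.04 m).
It also fails if it takes over 72 s, if anything falls off the work surface, if the arm or the gripper's body presses on something with over 40 N, if the wrist force passes 120 N, or if a joint passes its speed limit or range.

### The arm

A 6-joint arm with a two-finger parallel gripper is mounted at the origin on the work surface. World frame = base frame: x ahead of the robot, y to its left, z up, the work surface at z = 0. Lengths are in m, angles in rad, forces in N, time in s.
With the tool pointing down it reaches from about 0.3 to 0.775 m from the base axis. Payload 14.6 kg.
Tool frame: the origin (TCP) lies between the finger pads; the fingertips stand 22 mm ahead of it and the grasp point (between the pads) lies 3 mm ahead of it; x points along the fingers, y is the direction in which the jaws open and shut, and the axes are right-handed (so a half turn about x gives the same grasp; the last joint's range is limited). The gripper opens to 85 mm and grips with 20 to 120 N. Pads are 22 mm wide; open, the fingers measure 114 mm over their backs; the gripper's body (76 mm by 85 mm) begins 54 mm behind the grasp point. The pads swing forward as they close: fully open they stand 13 mm farther back than shut.
Start: joints at [1.137, 0.3, 1.521, -0, 1.321, -0.067], TCP at [0.197, 0.513, 0.253] pointing down, gripper open.
Joint ranges: [-3.03, 3.03], [-0.79, 2.21], [0.23, 2.52], [-1.04, 4.18], [0, 3.07], [-2.55, 2.55]. Speed limits (rad/s): [2.22, 2.22, 2.57, 3.14, 3.14, 3.14].

### API

Orientations are given as a unit quaternion [w, x, y, z].
In Python, from rig import manip, imaging gives the robot as it stands.
- The arm moves only by the shell command python3 -m creep 'ROWS' [OPENING] [FORCE]. ROWS is JSON, a list of rows, each an object of numbers: "tx", "ty", "tz": the shift along the tool's x, y, z in cm; "rx", "ry", "rz": the turn, a rotation vector about the tool's x, y, z in rad. A call has exactly 8 rows; each row shifts and turns the commanded pose from where the row before left it, along the tool's axes as they then stand; what a row does not reach is not made up. A row lasts 1/12 s, in which the tool goes at most 41.7 mm and 7.16 degrees, less where a joint would pass 70% of its speed; a pose out of reach is approached as far as the arm can. A call is refused whole if a number of a shift passes 4.17 or a number of a turn 0.125, either way. A call with a gripper value outside its range is refused whole. OPENING is the finger opening in cm, from 0 to 8.54, set as the call begins (- or left out, the last holds). The fingers move at their own pace and stop on an object; FORCE is the grip in N (left out, the last holds). Time passes only in rows, so rows that do not move let the fingers close, or fill a call up. It gives the time, the measured TCP pose, the force and the opening at its end, in the units of the state.
- manip.sense(): the state, without advancing time (a new reading comes with each control period).
- imaging.get_image(name): name is "scene" or "top"; returns the picture (400x640x3 uint8, red, green, blue); there is no depth.
- imaging.calibration(name): a dict with "intrinsics" (3x3 intrinsics, pixels), "k1" (the pictures are not rectified: a ray, as slopes to the right and down, at radius r is drawn at 1 + k1 r^2 times it, then the intrinsics apply), "camera_from_world" (4x4, takes a point from world to camera coordinates). Camera axes: x right, y up, looking along -z (the intrinsics and any distortion apply to the point x, -y, -z); pixel columns grow to the right and rows downward; lengths in m; the calibration is good to about 2 mm. A picture is of the moment at which its call begins. calibration takes no time and is no camera call.
- manip.sign_off(): hands the job in, once; it reports no verdict.
The state is a dict: "time": time; "qpos": joint angles; "qvel": joint speeds; "joint_torque": joint torques, N m; "tcp_pos": TCP position; "tcp_rot": TCP orientation; "force": force on the tool from outside, world axes, zero at the start; "torque": the same for the moment, N m; "opening": opening from 0.0 (shut) to 1.0 (fully open).
Only numpy, scipy, OpenCV 4.12 (cv2) and the standard library are available. Lean on these libraries where they do the work, as an engineer would, in place of code of your own. Each camera call takes 0.05 s, during which the arm holds its last target.

## Working session

There is one attempt and no reset: what is moved stays moved. The work goes in short steps, Python scripts to look and compute and a shell command to move; the robot and the scene stay as the last step left them, time stands still between calls to the robot, and variables do not carry over. Pictures are saved under pics/ and viewed, and the job is handed in when it is done.

```bash
ls; mkdir -p pics
python3 - <<'E'
from rig import manip, imaging
import cv2
s=manip.sense(); print(s)
for n in ("scene","top"):
    im=imaging.get_image(n); cv2.imwrite(f"pics/{n}0.png",im[:,:,::-1]); c=imaging.calibration(n); print(n,c)
E
```

```text
pics
{'time': 0.0, 'qpos': array([ 1.13736906e+00,  3.00468527e-01,  1.52161807e+00,  9.00804914e-06,
        1.32069183e+00, -6.65839799e-02]), 'qvel': array([ 8.13666276e-04,  5.37382412e-05,  3.60221739e-04, -4.43594464e-04,
       -3.40762007e-04, -4.29552620e-04]), 'joint_torque': array([-1.46466871e-03, -5.43505561e+01, -3.61791050e+01, -1.26369209e-04,
        4.01108467e-03, -6.40973866e-06]), 'tcp_pos': array([0.19716899, 0.51320825, 0.25270706]), 'tcp_rot': array([ 0.69513834,  0.12856797,  0.69535176, -0.12937885]), 'force': array([-0.00327388,  0.18310455, -0.65180962]), 'torque': array([-0.00820226,  0.00782497, -0.03503688]), 'opening': 1.0012880500604444}
scene {'intrinsics': array([[452.97629318,   0.        , 315.70516368],
       [  0.        , 452.97629318, 202.89547868],
       [  0.        ,   0.        ,   1.        ]]), 'k1': -0.0681353885431145, 'camera_from_world': array([[ 0.71798406,  0.6959796 ,  0.0105487 , -0.32893477],
       [-0.5828034 ,  0.59280546,  0.55580741,  0.25746038],
       [ 0.3805773 , -0.40520868,  0.83124416, -1.42534342],
       [ 0.        ,  0.        ,  0.        ,  1.        ]])}
top {'intrinsics': array([[437.05294487,   0.        , 314.39851495],
       [  0.        , 437.05294487, 206.09158803],
       [  0.        ,   0.        ,   1.        ]]), 'k1': -0.07453833789532748, 'camera_from_world': array([[-0.0248279 , -0.99948574, -0.0202937 , -0.01746871],
       [ 0.98178924, -0.02820281,  0.18786826, -0.52168306],
       [-0.18834399, -0.01525976,  0.98198456, -1.27635379],
       [ 0.        ,  0.        ,  0.        ,  1.        ]])}
```

View pics/scene0.png

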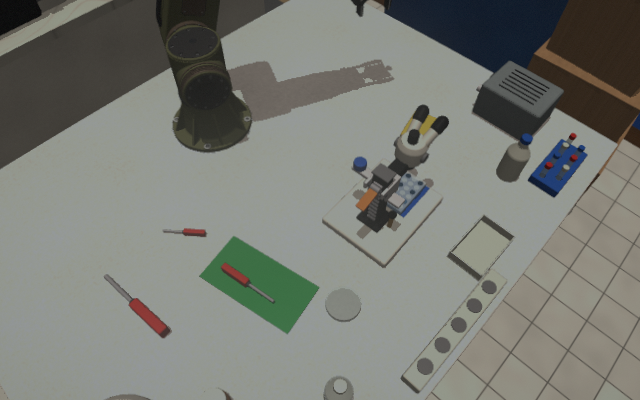

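View pics/top0.png

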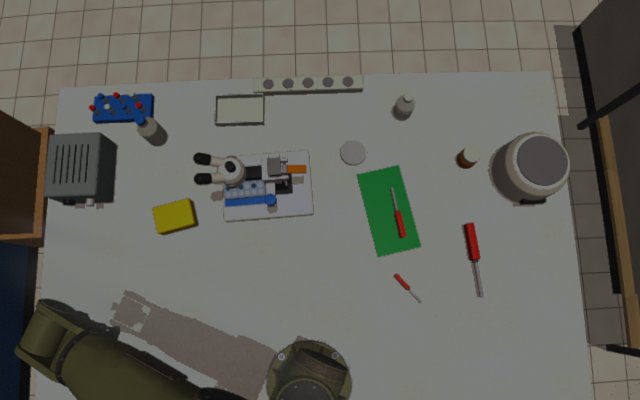

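```bash
cat > h.py <<'E'
import numpy as np, cv2
from rig import manip, imaging
from scipy.spatial.transform import Rotation as R
C={n:imaging.calibration(n) for n in("scene","top")}
def proj(n,P):
    c=C[n];T=c["camera_from_world"];P=np.atleast_2d(P).astype(float)
    q=P@T[:3,:3].T+T[:3,3]; s=np.c_[q[:,0]/-q[:,2],-q[:,1]/-q[:,2]]
    s=s*(1+c["k1"]*(s**2).sum(1,keepdims=True)); K=c["intrinsics"]
    return s*[K[0,0],K[1,1]]+K[:2,2]
def ray(n,uv):
    c=C[n];K=c["intrinsics"];T=c["camera_from_world"]
    s=cv2.undistortPoints(np.array([[uv]],float),K,np.array([c["k1"],0,0,0.]))[0,0]
    # drawn = s*(1+k1 r^2): opencv model
    d=T[:3,:3].T@np.array([s[0],-s[1],-1]); o=-T[:3,:3].T@T[:3,3]
    return o,d/np.linalg.norm(d)
def atz(n,uv,z):
    o,d=ray(n,uv); return o+d*(z-o[2])/d[2]
def tri(uvs,uvt):
    A=np.zeros((3,3));b=np.zeros(3);L=[]
    for n,uv in(("scene",uvs),("top",uvt)):
        o,d=ray(n,uv);M=np.eye(3)-np.outer(d,d);A+=M;b+=M@o;L.append((o,M))
    p=np.linalg.solve(A,b); return p,[np.linalg.norm(M@(p-o)) for o,M in L]
def crop(n,src,x0,y0,x1,y1,k,out,grid=10):
    im=cv2.imread(src)[y0:y1,x0:x1]; im=cv2.resize(im,None,fx=k,fy=k,interpolation=cv2.INTER_CUBIC)
    if grid:
        for x in range((x0//grid+1)*grid,x1,grid):
            cv2.line(im,((x-x0)*k,0),((x-x0)*k,5),(0,255,255),1); cv2.putText(im,str(x),((x-x0)*k-10,15),0,.35,(0,255,255),1)
        for y in range((y0//grid+1)*grid,y1,grid):
            cv2.line(im,(0,(y-y0)*k),(5,(y-y0)*k),(0,255,255),1); cv2.putText(im,str(y),(7,(y-y0)*k+4),0,.35,(0,255,255),1)
    cv2.imwrite(out,im)
E
python3 - <<'E'
from h import *
crop("scene","pics/scene0.png",195,230,325,330,6,"pics/c_mat_s.png")
crop("top","pics/top0.png",345,155,485,310,4,"pics/c_mat_t.png")
crop("scene","pics/scene0.png",320,95,450,190+75,5-1,"pics/c_st_s.png")
crop("top","pics/top0.png",190,140,320,230,6,"pics/c_st_t.png")
# rough handle lengths
for nm,a,b in(("mat",(224,267),(248,284)),("big",(131,303),(168,333)),("small",(184,231),(206,234))):
    print(nm,np.linalg.norm(atz("scene",a,.013)-atz("scene",b,.013)))
E
```

```text
mat 0.07844270533824484
big 0.1253486861741273
small 0.06019552088358829
```

View pics/c_mat_s.png

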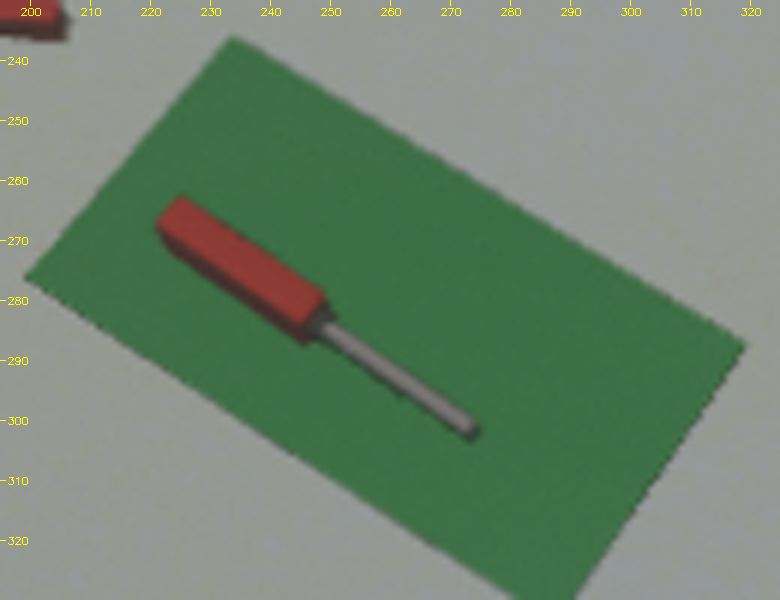

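View pics/c_mat_t.png

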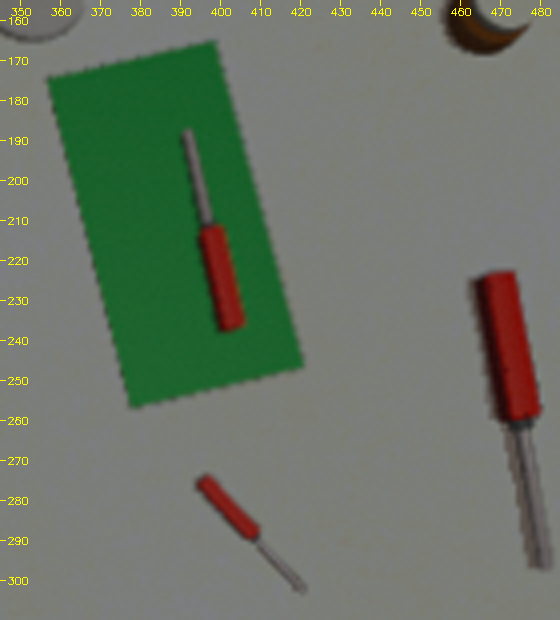

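View pics/c_st_s.png

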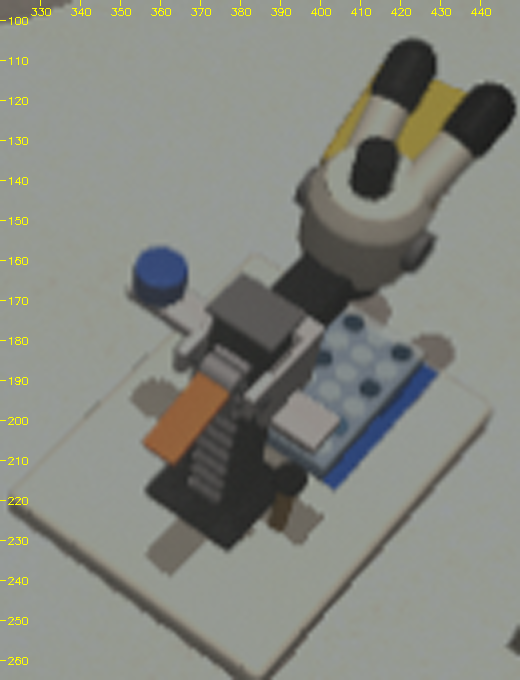

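View pics/c_st_t.png

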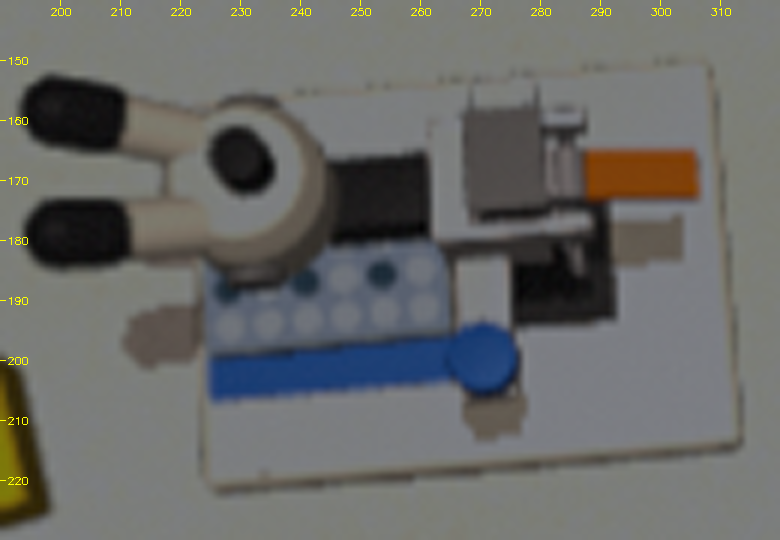

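Run:
```python
from h import *
from scipy.optimize import least_squares as LS
pts=[("scene",(322.5,222),(-.105,-.095)),("scene",(442.5,197.5),(.105,.185)),("scene",(385.5,263),(.105,-.095)),
("top",(308.3,150.8),(.105,-.095)),("top",(313.3,214.2),(-.105,-.095)),("top",(225,221.7),(-.105,.185))]
def W(p,l): c,s=np.cos(p[2]),np.sin(p[2]); return np.array([p[0]+c*l[0]-s*l[1],p[1]+s*l[0]+c*l[1],l[2]])
f=lambda p:np.concatenate([proj(n,W(p,(*l,.025)))[0]-uv for n,uv,l in pts])
r=LS(f,[.5,.1,0]);print("stand",r.x,f(r.x).round(1))
k,e=tri((320+160/4,95+265/4),(190+483/6,140+357/6));print("knob tri",k,e)
p=r.x
print("knob xy",W(p,(-.08,.02,0)))
# solve knob z
for z in(.15,.16,.17,.18,.19,.2): print(z,proj("scene",W(p,(-.08,.02,z))),proj("top",W(p,(-.08,.02,z))))
# tail end corners predicted for head .067
h=.067
for nm,d,th in(("tailtop out",.062,.0035),("in",.006,.0035)):
  for x in(-.012,.012):
    y=-.026-d*np.cos(.3)-0*th; z=.115+h-d*np.sin(.3)+th
    P=W(p,(x,y,z));print(nm,x,P.round(3),proj("scene",P).round(1),proj("top",P).round(1))
# rod
def pk(a): return (195+a[0]/6,230+a[1]/6)
def pt(a): return (345+a[0]/4,155+a[1]/4)
print("tip",tri(pk((472,428)),pt((188,135))))
hs=[pk(a) for a in((183,196),(157,225),(325,297),(302,330))]
ht=[pt(a) for a in((200,230),(222,226),(219,330),(243,325))]
print("handle s",[atz("scene",u,.029)for u in hs],np.mean([atz("scene",u,.029)for u in hs],0))
print("handle t",np.mean([atz("top",u,.029)for u in ht],0),[atz("top",u,.029)for u in ht])
print("mat corners",[atz("top",pt(a),.003).round(3) for a in((48,78),(215,40),(303,367),(132,407))])
print("mat corners s",[atz("scene",pk(a),.003).round(3) for a in((235,37),(25,277),(745,345))])
```

```text
stand [0.60291556 0.07095617 0.06713561] [-2.2 -3.6  0.9 -2.5 -0.7  2.   0.1 -2.8  1.2 -1.4 -0.6 -0.4]
knob tri [0.52035274 0.08856013 0.17278366] [np.float64(0.0015099339141157694), np.float64(0.001509933914115738)]
knob xy [0.52175407 0.0855443  0.        ]
0.15 [[358.21867278 168.07816449]] [[272.10923434 200.2842266 ]]
0.16 [[358.57114982 165.59542297]] [[271.69652937 199.56435318]]
0.17 [[358.92862199 163.07635842]] [[271.27715854 198.83281504]]
0.18 [[359.2911912 160.5202015]] [[270.85095975 198.0893276 ]]
0.19 [[359.65896199 157.92616205]] [[270.41776565 197.33359699]]
0.2 [[360.03204158 155.29342849]] [[269.97740338 196.56531966]]
tailtop out -0.012 [ 0.597 -0.015  0.167] [[354.8 205.6]] [[307.  171.9]]
tailtop out 0.012 [ 0.621 -0.013  0.167] [[363.  211.2]] [[306.2 163.7]]
in -0.012 [0.593 0.038 0.184] [[369.2 187.2]] [[287.5 172.1]]
in 0.012 [0.617 0.04  0.184] [[377.5 192.7]] [[286.8 163.8]]
tip (array([ 0.57890314, -0.27410984,  0.00875452]), [np.float64(0.0027587883315302562), np.float64(0.002758788331529993)])
handle s [array([ 0.42795119, -0.29113744,  0.029     ]), array([ 0.43053157, -0.30716811,  0.029     ]), array([ 0.50394006, -0.27982262,  0.029     ]), array([ 0.50817134, -0.29585992,  0.029     ])] [ 0.46764854 -0.29349702  0.029     ]
handle t [ 0.46058318 -0.29170538  0.029     ] [array([ 0.49780416, -0.27783655,  0.029     ]), array([ 0.50042908, -0.2949247 ,  0.029     ]), array([ 0.42041246, -0.28778691,  0.029     ]), array([ 0.42368704, -0.30627338,  0.029     ])]
mat corners [array([ 0.628, -0.169,  0.003]), array([ 0.656, -0.304,  0.003]), array([ 0.393, -0.356,  0.003]), array([ 0.366, -0.222,  0.003])]
mat corners s [array([ 0.372, -0.22 ,  0.003]), array([ 0.397, -0.356,  0.003]), array([ 0.632, -0.167,  0.003])]
```

```bash
cat >> h.py <<'E'
def W(p,l): c,s=np.cos(p[2]),np.sin(p[2]); return np.array([p[0]+c*l[0]-s*l[1],p[1]+s*l[0]+c*l[1],l[2]])
def goto(pos,jaw):  # jaw: angle of jaw axis (mod pi)
    s=manip.sense(); q=s["tcp_rot"]; M=R.from_quat(np.r_[q[1:],q[0]])
    ys=M.as_matrix()[:,1]; best=None
    for k in(-2,-1,0,1,2):
        a=jaw+k*np.pi; y=np.array([np.cos(a),np.sin(a),0]); x=np.array([0,0,-1.]); T=R.from_matrix(np.c_[x,y,np.cross(x,y)])
        rv=(M.inv()*T).as_rotvec()
        if best is None or np.linalg.norm(rv)<np.linalg.norm(best[0])-1e-6: best=(rv,T)
    d=np.array(pos)-s["tcp_pos"]
    print("t",round(s["time"],2),"pos",s["tcp_pos"].round(4),"q6",s["qpos"].round(2),"F",s["force"].round(2),"op",round(float(s["opening"]),3))
    print("rotvec now->tgt",best[0].round(3)," shift cm in CURRENT axes",(M.inv().apply(d)*100).round(2)," in TARGET axes",(best[1].inv().apply(d)*100).round(2))
E
python3 - <<'E'
from h import *
from scipy.optimize import least_squares as LS
o=-.42
pts=[("scene",(322.5,222),(-.105,-.095)),("scene",(442.5,197.5),(.105,.185)),("scene",(385.5,263),(.105,-.095)),
("top",(308.3,150.8),(.105,-.095)),("top",(313.3,214.2),(-.105,-.095)),("top",(225,221.7),(-.105,.185))]
f=lambda p:np.concatenate([proj(n,W(p,(*l,.025)))[0]-np.array(uv)-o for n,uv,l in pts])
r=LS(f,[.5,.1,0]);p=r.x;print("stand",p,f(p).round(1))
# stand+tail+knob
tl=[("scene",(355.6,205.6),-.012),("scene",(363.6,211.1),.012),("top",(306.1,173.2),-.012),("top",(306.1,165),.012)]
kn=[("scene",(360,161.2)),("top",(270.5,199.5))]
def g(v):
    p=v[:3];d=.062
    e=list(f(p))
    for n,uv,x in tl: e+=list(proj(n,W(p,(x,-.026-d*np.cos(.3),.115+v[3]-d*np.sin(.3)+.0035)))[0]-np.array(uv)-o)
    for n,uv in kn: e+=list(proj(n,W(p,(-.08,.02,v[4])))[0]-np.array(uv)-o)
    return np.array(e)
r=LS(g,[*p,.067,.18]);print(r.x.round(4),g(r.x).round(1))
s3=(.5+0)/6
def pk(a): return (195+(a[0]+.5)/6-.5,230+(a[1]+.5)/6-.5)
def pt(a): return (345+(a[0]+.5)/4-.5,155+(a[1]+.5)/4-.5)
hs=np.mean([atz("scene",pk(a),.029) for a in((183,196),(157,225),(325,297),(302,330))],0)
ht=np.mean([atz("top",pt(a),.029) for a in((200,230),(222,226),(219,330),(243,325))],0)
print(hs,ht,"tip",tri(pk((472,428)),pt((188,135))))
m=[atz("top",pt(a),.003) for a in((48,78),(215,40),(303,367),(132,407))];print("mat c",np.mean(m,0),np.array(m).round(3))
m=[atz("scene",pk(a),.003).round(3) for a in((235,37),(25,277),(745,345))];print(m)
goto([*(hs+ht)[:2]/2,.2],.15+np.pi/2)
E
```

```text
stand [0.6025157  0.07157426 0.06654165] [-1.8 -3.5  1.3 -2.2 -0.3  2.1  0.4 -2.3  1.4 -0.8 -0.4  0.1]
[0.6021 0.0726 0.0651 0.0656 0.1765] [-1.6 -3.9  1.5 -2.5 -0.2  1.8  0.1 -2.1  1.  -0.6 -0.8  0.2 -0.3  0.
 -0.1  0.2  0.7 -0.4  0.  -0.4 -0.2  0.   0.3 -0.4]
[ 0.46606841 -0.29348936  0.029     ] [ 0.46177206 -0.29062855  0.029     ] tip (array([ 0.57891033, -0.27361111,  0.01112043]), [np.float64(0.0015367900003931546), np.float64(0.0015367900003932782)])
mat c [ 0.51194576 -0.26143132  0.003     ] [[ 0.63  -0.168  0.003]
 [ 0.657 -0.302  0.003]
 [ 0.394 -0.355  0.003]
 [ 0.367 -0.221  0.003]]
[array([ 0.37 , -0.22 ,  0.003]), array([ 0.395, -0.356,  0.003]), array([ 0.631, -0.167,  0.003])]
t 0.1 pos [0.1972 0.5132 0.2528] q6 [ 1.14  0.3   1.52  0.    1.32 -0.07] F [-0.03 -0.18  0.18] op 1.0
rotvec now->tgt [-0.517 -0.     0.001]  shift cm in CURRENT axes [  5.34 -65.6   53.78]  in TARGET axes [  5.28 -83.61  14.34]
```

```bash
python3 -m creep '[{"rx":-0.125},{"rx":-0.125},{"rx":-0.125},{"rx":-0.125},{"rx":-0.017},{"ty":-3.5,"tz":0.6},{"ty":-3.5,"tz":0.6},{"ty":-3.5,"tz":0.6}]' 8.5 40; python3 -m creep '[{"ty":-3.5,"tz":0.6},{"ty":-3.5,"tz":0.6},{"ty":-3.5,"tz":0.6},{"ty":-3.5,"tz":0.6},{"ty":-3.5,"tz":0.6},{"ty":-3.5,"tz":0.6},{"ty":-3.5,"tz":0.6},{"ty":-3.5,"tz":0.6}]'; python3 -m creep '[{"ty":-3.5,"tz":0.6},{"ty":-3.5,"tz":0.6},{"ty":-3.5,"tz":0.6},{"ty":-3.5,"tz":0.6},{"ty":-3.5,"tz":0.6},{"ty":-3.5,"tz":0.6},{"ty":-3.5,"tz":0.6},{"ty":-3.5,"tz":0.6}]'; python3 -c "
from h import *
goto([.464,-.292,.1],.145+np.pi/2)"
```

```text
t 0.1 pos [0.1972 0.5132 0.2528] q6 [ 1.14  0.3   1.52  0.    1.32 -0.07] F [-0.03 -0.18  0.18] op 1.0
rotvec now->tgt [-0.512 -0.     0.001]  shift cm in CURRENT axes [ 15.34 -65.58  53.79]  in TARGET axes [ 15.28 -83.54  14.77]schema error: expected keys tx, ty, tz, rx, ry, rz
schema error: expected keys tx, ty, tz, rx, ry, rz
schema error: expected keys tx, ty, tz, rx, ry, rz
```

```bash
python3 -m creep '[{"tx":0,"ty":0,"tz":0,"rx":-0.125,"ry":0,"rz":0},{"tx":0,"ty":0,"tz":0,"rx":-0.125,"ry":0,"rz":0},{"tx":0,"ty":0,"tz":0,"rx":-0.125,"ry":0,"rz":0},{"tx":0,"ty":0,"tz":0,"rx":-0.125,"ry":0,"rz":0},{"tx":0,"ty":0,"tz":0,"rx":-0.017,"ry":0,"rz":0},{"tx":0,"ty":-3.5,"tz":0.6,"rx":0,"ry":0,"rz":0},{"tx":0,"ty":-3.5,"tz":0.6,"rx":0,"ry":0,"rz":0},{"tx":0,"ty":-3.5,"tz":0.6,"rx":0,"ry":0,"rz":0}]' 8.5 40; python3 -c "
from h import *
goto([.464,-.292,.1],.145+np.pi/2)"
```

```text
time: 0.77
tcp_pos: [0.2307, 0.4109, 0.2527]
tcp_rot: [0.705, -0.052, 0.705, 0.052]
force: [0.7, -0.1, 0.9]
opening: 0.998
t 0.77 pos [0.2307 0.4109 0.2527] q6 [ 0.98  0.12  1.73 -0.    1.28 -0.74] F [ 0.72 -0.14  0.9 ] op 0.998
rotvec now->tgt [ 0.002 -0.001  0.001]  shift cm in CURRENT axes [ 15.32 -72.95  12.77]  in TARGET axes [ 15.27 -72.93  12.93]
```

```bash
python3 -m creep '[{"tx":0,"ty":-4,"tz":0.7,"rx":0,"ry":0,"rz":0},{"tx":0,"ty":-4,"tz":0.7,"rx":0,"ry":0,"rz":0},{"tx":0,"ty":-4,"tz":0.7,"rx":0,"ry":0,"rz":0},{"tx":0,"ty":-4,"tz":0.7,"rx":0,"ry":0,"rz":0},{"tx":0,"ty":-4,"tz":0.7,"rx":0,"ry":0,"rz":0},{"tx":0,"ty":-4,"tz":0.7,"rx":0,"ry":0,"rz":0},{"tx":0,"ty":-4,"tz":0.7,"rx":0,"ry":0,"rz":0},{"tx":0,"ty":-4,"tz":0.7,"rx":0,"ry":0,"rz":0}]'
python3 -m creep '[{"tx":0,"ty":-4,"tz":0.7,"rx":0,"ry":0,"rz":0},{"tx":0,"ty":-4,"tz":0.7,"rx":0,"ry":0,"rz":0},{"tx":0.5,"ty":-4,"tz":0.7,"rx":0,"ry":0,"rz":0},{"tx":1,"ty":-4,"tz":0.7,"rx":0,"ry":0,"rz":0},{"tx":1,"ty":-4,"tz":0.7,"rx":0,"ry":0,"rz":0},{"tx":1,"ty":-4,"tz":0.7,"rx":0,"ry":0,"rz":0},{"tx":1,"ty":-4,"tz":0.7,"rx":0,"ry":0,"rz":0},{"tx":1,"ty":-4,"tz":0.7,"rx":0,"ry":0,"rz":0}]'
python3 -c "
from h import *
goto([.464,-.292,.1],.145+np.pi/2)"
```

```text
time: 1.43
tcp_pos: [0.3339, 0.1024, 0.2534]
tcp_rot: [0.705, -0.052, 0.705, 0.052]
force: [1.8, 0.5, -0.4]
opening: 0.997
time: 2.1
tcp_pos: [0.4371, -0.2052, 0.1978]
tcp_rot: [0.705, -0.052, 0.705, 0.052]
force: [0.7, 0.6, 1.3]
opening: 0.997
t 2.1 pos [ 0.4371 -0.2052  0.1978] q6 [-0.51  0.21  1.77  0.    1.16 -2.23] F [0.74 0.6  1.29] op 0.997
rotvec now->tgt [ 0.001 -0.    -0.   ]  shift cm in CURRENT axes [ 9.78 -8.98  1.4 ]  in TARGET axes [ 9.78 -8.97  1.41]
```

```bash
python3 -m creep '[{"tx":1,"ty":-3,"tz":0.4,"rx":0,"ry":0,"rz":0},{"tx":2,"ty":-3,"tz":0.4,"rx":0,"ry":0,"rz":0},{"tx":2,"ty":-3,"tz":0.6,"rx":0,"ry":0,"rz":0},{"tx":2,"ty":0,"tz":0,"rx":0,"ry":0,"rz":0},{"tx":2,"ty":0,"tz":0,"rx":0,"ry":0,"rz":0},{"tx":1.5,"ty":0,"tz":0,"rx":0,"ry":0,"rz":0},{"tx":0.5,"ty":0,"tz":0,"rx":0,"ry":0,"rz":0},{"tx":0,"ty":0,"tz":0,"rx":0,"ry":0,"rz":0}]' 5 40
python3 - <<'E'
from h import *
goto([.464,-.292,.03],.145+np.pi/2)
for n in("scene","top"): cv2.imwrite(f"pics/{n}1.png",imaging.get_image(n)[:,:,::-1])
crop("scene","pics/scene1.png",185,200,315,320,6,"pics/c1s.png")
crop("top","pics/top1.png",340,160,460,270,6,"pics/c1t.png")
s=manip.sense(); print(proj("scene",s["tcp_pos"]-[0,0,.022]),proj("top",s["tcp_pos"]-[0,0,.022]))
E
```

```text
time: 2.77
tcp_pos: [0.4638, -0.2896, 0.0873]
tcp_rot: [0.705, -0.052, 0.706, 0.053]
force: [0.6, -0.4, -0.5]
opening: 0.587
t 2.77 pos [ 0.4638 -0.2896  0.0873] q6 [-0.63  0.49  1.68 -0.    0.98 -2.34] F [ 0.57 -0.38 -0.47] op 0.587
rotvec now->tgt [ 0.003 -0.002 -0.002]  shift cm in CURRENT axes [ 5.73 -0.25 -0.01]  in TARGET axes [ 5.73 -0.24 -0.02]
[[233.21153375 264.99334165]] [[401.83175853 221.13545766]]
```

View pics/c1s.png

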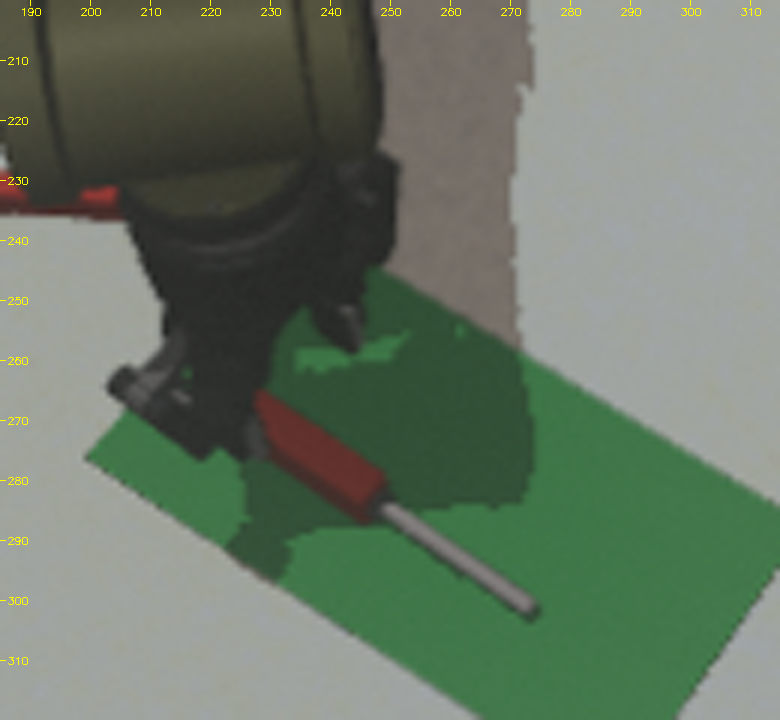

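View pics/c1t.png

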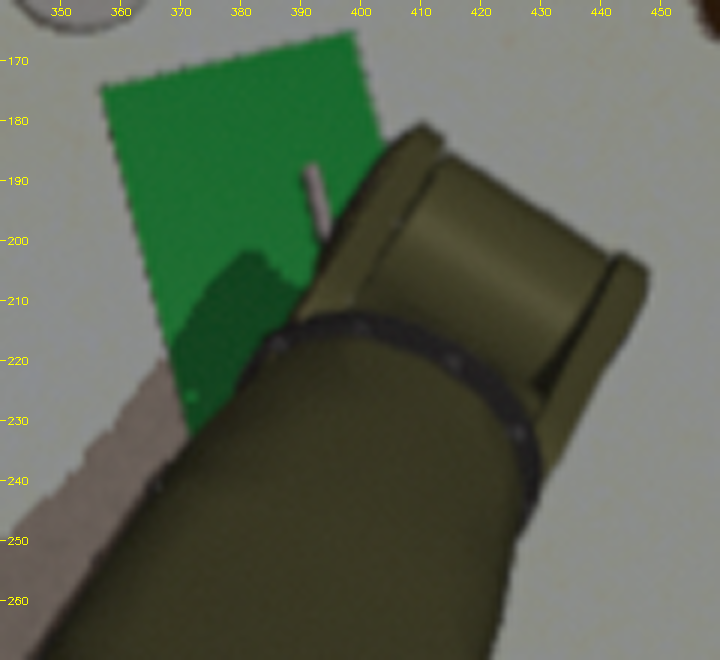

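```bash
python3 -m creep '[{"tx":1,"ty":-0.1,"tz":0,"rx":0,"ry":0,"rz":0},{"tx":1,"ty":-0.1,"tz":0,"rx":0,"ry":0,"rz":0},{"tx":1,"ty":0,"tz":0,"rx":0,"ry":0,"rz":0},{"tx":1,"ty":0,"tz":0,"rx":0,"ry":0,"rz":0},{"tx":1,"ty":0,"tz":0,"rx":0,"ry":0,"rz":0},{"tx":0.5,"ty":0,"tz":0,"rx":0,"ry":0,"rz":0},{"tx":0.2,"ty":0,"tz":0,"rx":0,"ry":0,"rz":0},{"tx":0,"ty":0,"tz":0,"rx":0,"ry":0,"rz":0}]' 5 40
python3 -m creep '[{"tx":0,"ty":0,"tz":0,"rx":0,"ry":0,"rz":0},{"tx":0,"ty":0,"tz":0,"rx":0,"ry":0,"rz":0},{"tx":0,"ty":0,"tz":0,"rx":0,"ry":0,"rz":0},{"tx":0,"ty":0,"tz":0,"rx":0,"ry":0,"rz":0},{"tx":0,"ty":0,"tz":0,"rx":0,"ry":0,"rz":0},{"tx":0,"ty":0,"tz":0,"rx":0,"ry":0,"rz":0},{"tx":0,"ty":0,"tz":0,"rx":0,"ry":0,"rz":0},{"tx":0,"ty":0,"tz":0,"rx":0,"ry":0,"rz":0}]' 0 100
python3 -c "
from h import *
goto([.464,-.292,.12],.067+np.pi/2)"
```

```text
time: 3.53
tcp_pos: [0.4645, -0.2918, 0.0309]
tcp_rot: [0.705, -0.053, 0.705, 0.053]
force: [0.0, 0.1, -0.6]
opening: 0.586
time: 4.2
tcp_pos: [0.465, -0.2921, 0.0323]
tcp_rot: [0.705, -0.053, 0.705, 0.053]
force: [-1.1, 0.9, 6.7]
opening: 0.184
t 4.2 pos [ 0.465  -0.2921  0.0323] q6 [-0.63  0.58  1.69  0.    0.87 -2.35] F [-1.13  0.94  6.65] op 0.184
rotvec now->tgt [0.083 0.001 0.001]  shift cm in CURRENT axes [-8.77  0.02 -0.09]  in TARGET axes [-8.77  0.02 -0.1 ]
```

```bash
python3 -m creep '[{"tx":-0.3,"ty":0,"tz":0,"rx":0,"ry":0,"rz":0},{"tx":-1,"ty":0,"tz":0,"rx":0,"ry":0,"rz":0},{"tx":-2,"ty":0,"tz":0,"rx":0,"ry":0,"rz":0},{"tx":-2.5,"ty":0,"tz":0,"rx":0,"ry":0,"rz":0},{"tx":-2.5,"ty":0,"tz":0,"rx":0,"ry":0,"rz":0},{"tx":-2,"ty":0,"tz":0,"rx":0.08,"ry":0,"rz":0},{"tx":-1.5,"ty":0,"tz":0,"rx":0,"ry":0,"rz":0},{"tx":0,"ty":0,"tz":0,"rx":0,"ry":0,"rz":0}]' 0 100
python3 - <<'E'
from h import *
p=[.6021,.0726,.0651]
# want tail (x=0) at 97mm from handle centre, y=-62
t=W(p,(-.100,-.062,.16)); print(t)
goto(t,.0651+np.pi/2)
for n in("scene","top"): cv2.imwrite(f"pics/{n}2.png",imaging.get_image(n)[:,:,::-1])
crop("scene","pics/scene2.png",185,180,315,300,6,"pics/c2s.png")
s=manip.sense(); q=s["tcp_rot"]; M=R.from_quat(np.r_[q[1:],q[0]]).as_matrix()
print(M.round(3))
for dz in(.0163,):
  for dx in (.04,.12):
    P=s["tcp_pos"]+np.array([np.cos(.0651)*dx,np.sin(.0651)*dx,-dz]); print(P.round(3),proj("scene",P).round(1),proj("top",P).round(1))
E
```

```text
time: 4.87
tcp_pos: [0.4656, -0.2926, 0.1534]
tcp_rot: [0.708, -0.026, 0.705, 0.024]
force: [-0.0, -0.0, -0.6]
opening: 0.181
[0.50634518 0.00422593 0.16      ]
t 4.87 pos [ 0.4656 -0.2926  0.1534] q6 [-0.63  0.4   1.63  0.    1.1  -2.27] F [-0.02 -0.02 -0.63] op 0.181
rotvec now->tgt [0.005 0.004 0.004]  shift cm in CURRENT axes [-0.74 29.32  6.15]  in TARGET axes [-0.66 29.35  6.  ]
[[ 0.001 -0.071  0.997]
 [-0.     0.997  0.071]
 [-1.    -0.001  0.001]]
[ 0.504 -0.289  0.133] [[240.8 263. ]] [[404.8 203.7]]
[ 0.584 -0.284  0.133] [[266.8 284.9]] [[401.2 176.5]]
```

View pics/c2s.png

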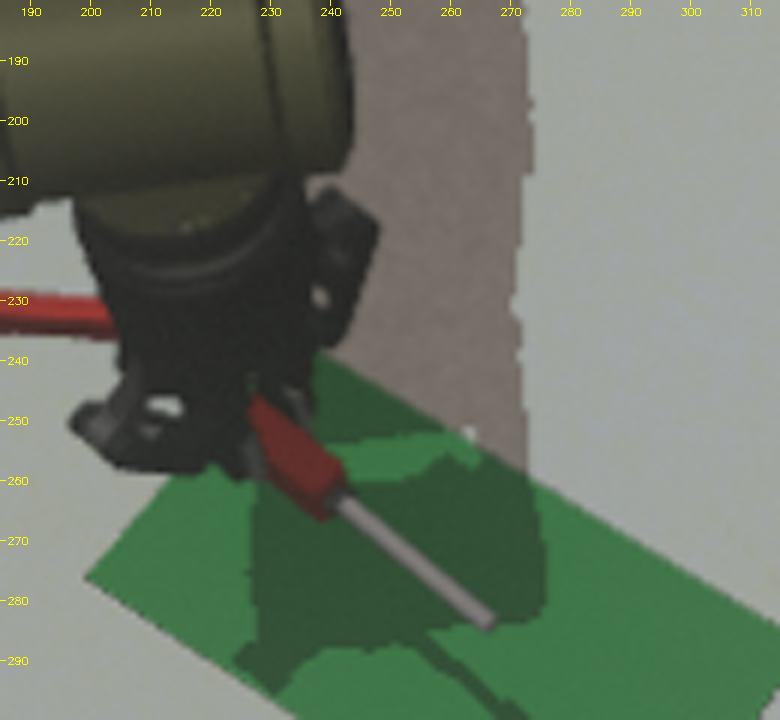

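View pics/top2.png

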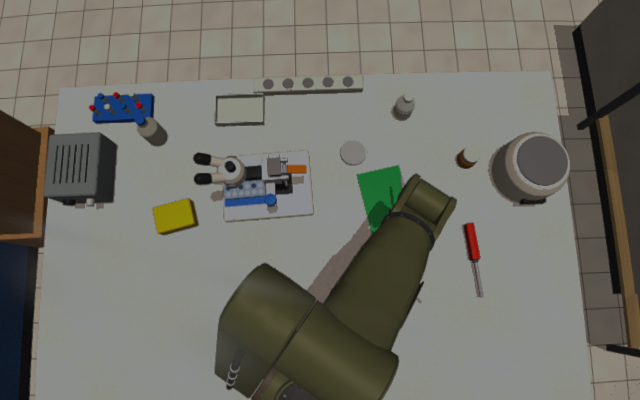

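```bash
python3 -m creep '[{"tx":0,"ty":3,"tz":0.4,"rx":0,"ry":0,"rz":0},{"tx":0,"ty":4,"tz":0.4,"rx":0,"ry":0,"rz":0},{"tx":0,"ty":4,"tz":0.4,"rx":0,"ry":0,"rz":0},{"tx":0,"ty":4,"tz":0.4,"rx":0,"ry":0,"rz":0},{"tx":0,"ty":4,"tz":0.4,"rx":0,"ry":0,"rz":0},{"tx":0,"ty":3,"tz":0.4,"rx":0,"ry":0,"rz":0},{"tx":0,"ty":2,"tz":0.4,"rx":0,"ry":0,"rz":0},{"tx":0,"ty":0.5,"tz":0.4,"rx":0,"ry":0,"rz":0}]' 0 100
python3 - <<'E'
from h import *
p=[.6021,.0726,.0651]
t=W(p,(-.100,-.062,.156)); print(t)
goto(t,.0651+np.pi/2)
E
```

```text
time: 5.63
tcp_pos: [0.4787, -0.0425, 0.1484]
tcp_rot: [0.706, -0.026, 0.707, 0.026]
force: [0.3, -1.2, -2.1]
opening: 0.184
[0.50634518 0.00422593 0.156     ]
t 5.63 pos [ 0.4787 -0.0425  0.1484] q6 [-0.16  0.27  1.83  0.    1.05 -1.81] F [ 0.25 -1.19 -2.12] op 0.184
rotvec now->tgt [ 0.008 -0.002 -0.001]  shift cm in CURRENT axes [-0.76  4.46  3.1 ]  in TARGET axes [-0.76  4.48  3.06]
```

```bash
python3 -m creep '[{"tx":-0.1,"ty":0.8,"tz":0.5,"rx":0.008,"ry":0,"rz":0},{"tx":-0.1,"ty":0.8,"tz":0.5,"rx":0,"ry":0,"rz":0},{"tx":-0.1,"ty":0.8,"tz":0.5,"rx":0,"ry":0,"rz":0},{"tx":-0.1,"ty":0.8,"tz":0.5,"rx":0,"ry":0,"rz":0},{"tx":-0.1,"ty":0.7,"tz":0.5,"rx":0,"ry":0,"rz":0},{"tx":0,"ty":0.6,"tz":0.5,"rx":0,"ry":0,"rz":0},{"tx":0,"ty":0,"tz":0,"rx":0,"ry":0,"rz":0},{"tx":0,"ty":0,"tz":0,"rx":0,"ry":0,"rz":0}]' 0 100
python3 - <<'E'
from h import *
p=[.6021,.0726,.0651]
t=W(p,(-.100,-.062,.156)); print(t)
goto(t,.0651+np.pi/2)
for n in("scene","top"): cv2.imwrite(f"pics/{n}3.png",imaging.get_image(n)[:,:,::-1])
crop("scene","pics/scene3.png",310,130,430,230,6,"pics/c3s.png")
crop("top","pics/top3.png",220,140,340,240,6,"pics/c3t.png")
E
```

```text
time: 6.3
tcp_pos: [0.5065, 0.0017, 0.1543]
tcp_rot: [0.707, -0.022, 0.707, 0.022]
force: [-0.1, 0.5, -0.3]
opening: 0.181
[0.50634518 0.00422593 0.156     ]
t 6.3 pos [0.5065 0.0017 0.1543] q6 [-0.07  0.31  1.75 -0.    1.08 -1.7 ] F [-0.07  0.53 -0.31] op 0.181
rotvec now->tgt [-0.002 -0.     0.   ]  shift cm in CURRENT axes [-0.17  0.26 -0.  ]  in TARGET axes [-0.17  0.26 -0.  ]
```

View pics/c3s.png

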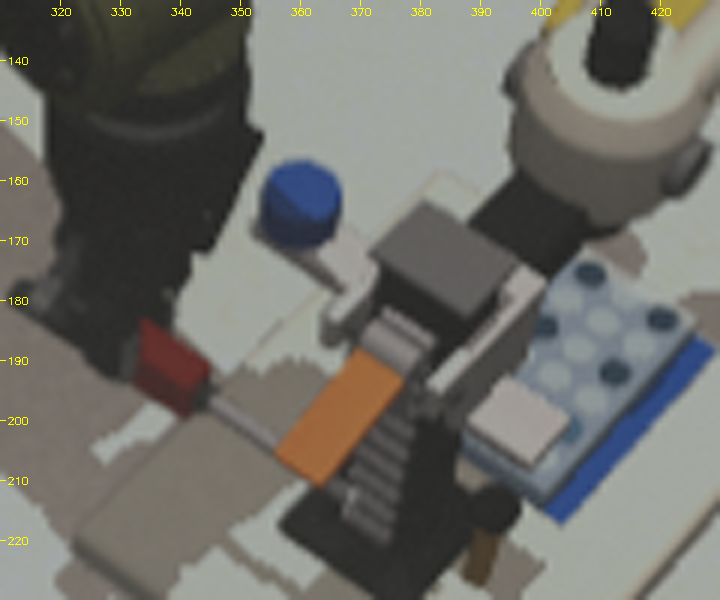

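View pics/c3t.png

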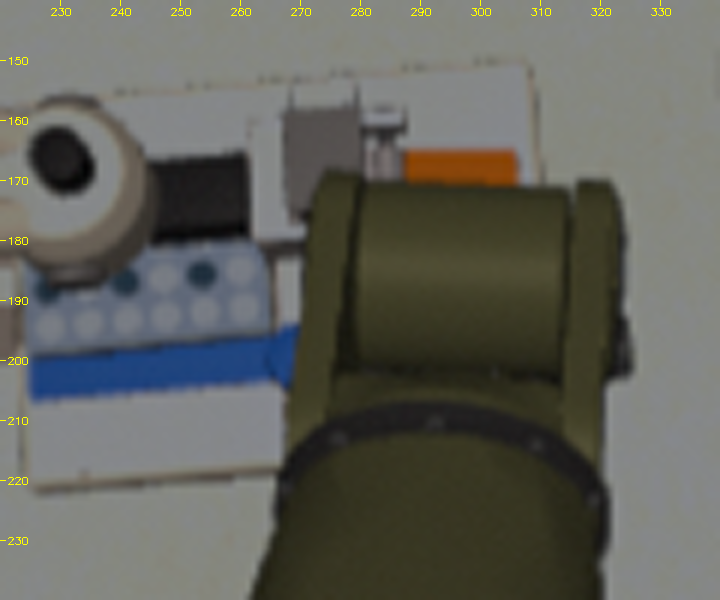

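```bash
python3 -m creep '[{"tx":-0.2,"ty":0.15,"tz":0,"rx":0,"ry":0,"rz":0},{"tx":-0.3,"ty":0.15,"tz":0,"rx":0,"ry":0,"rz":0},{"tx":-0.3,"ty":0,"tz":0,"rx":0,"ry":0,"rz":0},{"tx":-0.3,"ty":0,"tz":0,"rx":0,"ry":0,"rz":0},{"tx":-0.3,"ty":0,"tz":0,"rx":0,"ry":0,"rz":0},{"tx":-0.3,"ty":0,"tz":0,"rx":0,"ry":0,"rz":0},{"tx":-0.2,"ty":0,"tz":0,"rx":0,"ry":0,"rz":0},{"tx":-0.1,"ty":0,"tz":0,"rx":0,"ry":0,"rz":0}]' 0 100
python3 -m creep '[{"tx":-0.1,"ty":0,"tz":0,"rx":0,"ry":0,"rz":0},{"tx":-0.1,"ty":0,"tz":0,"rx":0,"ry":0,"rz":0},{"tx":-0.1,"ty":0,"tz":0,"rx":0,"ry":0,"rz":0},{"tx":-0.1,"ty":0,"tz":0,"rx":0,"ry":0,"rz":0},{"tx":-0.1,"ty":0,"tz":0,"rx":0,"ry":0,"rz":0},{"tx":-0.1,"ty":0,"tz":0,"rx":0,"ry":0,"rz":0},{"tx":-0.1,"ty":0,"tz":0,"rx":0,"ry":0,"rz":0},{"tx":-0.1,"ty":0,"tz":0,"rx":0,"ry":0,"rz":0}]' 0 100
python3 -c "
from h import *
goto(W([.6021,.0726,.0651],(-.1,-.062,.211)),.0651+np.pi/2)
print(manip.sense()['torque'])"
```

```text
time: 7.07
tcp_pos: [0.5064, 0.0045, 0.1749]
tcp_rot: [0.707, -0.022, 0.707, 0.022]
force: [0.9, 0.6, -0.9]
opening: 0.185
time: 7.73
tcp_pos: [0.5061, 0.0045, 0.1823]
tcp_rot: [0.706, -0.022, 0.707, 0.022]
force: [0.0, -0.8, -4.5]
opening: 0.183
t 7.73 pos [0.5061 0.0045 0.1823] q6 [-0.06  0.28  1.73 -0.    1.14 -1.7 ] F [ 0.01 -0.85 -4.48] op 0.183
rotvec now->tgt [-0.003 -0.001 -0.   ]  shift cm in CURRENT axes [-2.87 -0.03  0.02]  in TARGET axes [-2.87 -0.03  0.03]
[-0.14536401  0.19300849 -0.04743598]
```

```bash
python3 -m creep '[{"tx":-0.1,"ty":0,"tz":0,"rx":0,"ry":0,"rz":0},{"tx":-0.2,"ty":0,"tz":0,"rx":0,"ry":0,"rz":0},{"tx":-0.2,"ty":0,"tz":0,"rx":0,"ry":0,"rz":0},{"tx":-0.2,"ty":0,"tz":0,"rx":0,"ry":0,"rz":0},{"tx":-0.2,"ty":0,"tz":0,"rx":0,"ry":0,"rz":0},{"tx":-0.2,"ty":0,"tz":0,"rx":0,"ry":0,"rz":0},{"tx":-0.2,"ty":0,"tz":0,"rx":0,"ry":0,"rz":0},{"tx":-0.2,"ty":0,"tz":0,"rx":0,"ry":0,"rz":0}]' 0 100
python3 -m creep '[{"tx":-0.1,"ty":0,"tz":0,"rx":0,"ry":0,"rz":0},{"tx":-0.1,"ty":0,"tz":0,"rx":0,"ry":0,"rz":0},{"tx":-0.1,"ty":0,"tz":0,"rx":0,"ry":0,"rz":0},{"tx":-0.1,"ty":0,"tz":0,"rx":0,"ry":0,"rz":0},{"tx":-0.1,"ty":0,"tz":0,"rx":0,"ry":0,"rz":0},{"tx":-0.1,"ty":0,"tz":0,"rx":0,"ry":0,"rz":0},{"tx":0,"ty":0,"tz":0,"rx":0,"ry":0,"rz":0},{"tx":0,"ty":0,"tz":0,"rx":0,"ry":0,"rz":0}]' 0 100
python3 - <<'E'
from h import *
goto(W([.6021,.0726,.0651],(-.1,-.062,.211)),.0651+np.pi/2)
print(manip.sense()['torque'])
cv2.imwrite("pics/scene4.png",imaging.get_image("scene")[:,:,::-1])
crop("scene","pics/scene4.png",310,130,430,230,6,"pics/c4s.png")
E
```

```text
time: 8.4
tcp_pos: [0.5062, 0.0045, 0.1977]
tcp_rot: [0.707, -0.022, 0.707, 0.022]
force: [-0.8, -3.0, -5.4]
opening: 0.186
time: 9.07
tcp_pos: [0.5063, 0.0046, 0.2035]
tcp_rot: [0.707, -0.022, 0.707, 0.022]
force: [-0.2, 0.1, -4.0]
opening: 0.183
t 9.07 pos [0.5063 0.0046 0.2035] q6 [-0.06  0.25  1.7   0.    1.19 -1.7 ] F [-0.17  0.15 -3.98] op 0.183
rotvec now->tgt [-0.003  0.    -0.   ]  shift cm in CURRENT axes [-0.75 -0.04  0.  ]  in TARGET axes [-0.75 -0.04  0.  ]
[0.05402565 0.34894569 0.10423816]
```

View pics/c4s.png

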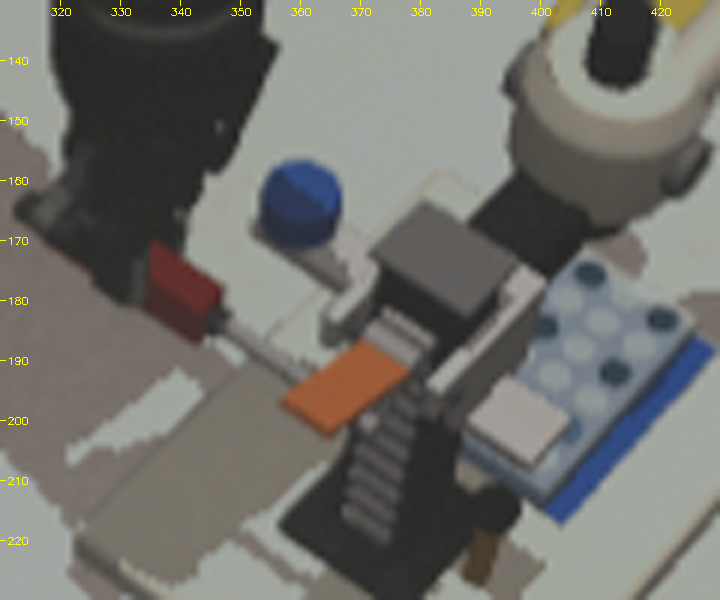

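Run:
```python
from h import *
p=[.6021,.0726,.0651];h=.0656
for a in(0,.3,.4,.5,.6,.7,.8,.9):
    o=[]
    for x in(-.012,.012):
        e=a-.3;d=.062
        P=W(p,(x,-.026-d*np.cos(e)-.0035*np.sin(e),.115+h+d*np.sin(e)+.0035*np.cos(e)));o.append(proj("scene",P)[0].round(1))
    print(a,o)
s=manip.sense()["tcp_pos"]
for d in(.04,.05,.07,.09): print(d,proj("scene",s+[d*np.cos(.0651),d*np.sin(.0651),-.0163]).round(1))
```

```text
0 [array([355.1, 205. ]), array([363.3, 210.6])]
0.3 [array([354.8, 201.6]), array([363.1, 207.3])]
0.4 [array([355. , 200.1]), array([363.4, 205.8])]
0.5 [array([355.4, 198.4]), array([363.8, 204.2])]
0.6 [array([355.9, 196.6]), array([364.4, 202.4])]
0.7 [array([356.6, 194.7]), array([365.1, 200.4])]
0.8 [array([357.5, 192.6]), array([366. , 198.4])]
0.9 [array([358.5, 190.5]), array([367. , 196.3])]
0.04 [[345.6 182.7]]
0.05 [[348.9 185. ]]
0.07 [[355.7 189.5]]
0.09 [[362.5 194.1]]
```

```bash
python3 -m creep '[{"tx":-0.1,"ty":0,"tz":0,"rx":0,"ry":0,"rz":0},{"tx":-0.1,"ty":0,"tz":0,"rx":0,"ry":0,"rz":0},{"tx":-0.1,"ty":0,"tz":0,"rx":0,"ry":0,"rz":0},{"tx":-0.1,"ty":0,"tz":0,"rx":0,"ry":0,"rz":0},{"tx":-0.1,"ty":0,"tz":0,"rx":0,"ry":0,"rz":0},{"tx":-0.1,"ty":0,"tz":0,"rx":0,"ry":0,"rz":0},{"tx":-0.1,"ty":0,"tz":0,"rx":0,"ry":0,"rz":0},{"tx":0,"ty":0,"tz":0,"rx":0,"ry":0,"rz":0}]' 0 100
python3 -m creep '[{"tx":-0.05,"ty":0,"tz":0,"rx":0,"ry":0,"rz":0},{"tx":-0.05,"ty":0,"tz":0,"rx":0,"ry":0,"rz":0},{"tx":-0.05,"ty":0,"tz":0,"rx":0,"ry":0,"rz":0},{"tx":-0.05,"ty":0,"tz":0,"rx":0,"ry":0,"rz":0},{"tx":0,"ty":0,"tz":0,"rx":0,"ry":0,"rz":0},{"tx":0,"ty":0,"tz":0,"rx":0,"ry":0,"rz":0},{"tx":0,"ty":0,"tz":0,"rx":0,"ry":0,"rz":0},{"tx":0,"ty":0,"tz":0,"rx":0,"ry":0,"rz":0}]' 0 100
```

```text
time: 9.78
tcp_pos: [0.5063, 0.0045, 0.2107]
tcp_rot: [0.707, -0.022, 0.707, 0.022]
force: [-0.9, 0.8, -3.3]
opening: 0.189
time: 10.45
tcp_pos: [0.5063, 0.0045, 0.2125]
tcp_rot: [0.707, -0.022, 0.707, 0.022]
force: [1.0, 0.2, -3.3]
opening: 0.18
```

```bash
python3 -m creep '[{"tx":-0.05,"ty":0,"tz":0,"rx":0,"ry":0,"rz":0},{"tx":-0.05,"ty":0,"tz":0,"rx":0,"ry":0,"rz":0},{"tx":-0.05,"ty":0,"tz":0,"rx":0,"ry":0,"rz":0},{"tx":0,"ty":0,"tz":0,"rx":0,"ry":0,"rz":0},{"tx":0,"ty":0,"tz":0,"rx":0,"ry":0,"rz":0},{"tx":0,"ty":0,"tz":0,"rx":0,"ry":0,"rz":0},{"tx":0,"ty":0,"tz":0,"rx":0,"ry":0,"rz":0},{"tx":0,"ty":0,"tz":0,"rx":0,"ry":0,"rz":0}]' 0 100
python3 - <<'E'
from h import *
print(manip.sense()['torque'])
cv2.imwrite("pics/scene5.png",imaging.get_image("scene")[:,:,::-1])
crop("scene","pics/scene5.png",310,130,430,230,6,"pics/c5s.png")
E
```

```text
time: 11.12
tcp_pos: [0.5063, 0.0045, 0.214]
tcp_rot: [0.707, -0.022, 0.707, 0.022]
force: [-0.3, -1.6, -2.4]
opening: 0.184
[-0.04894898  0.35800452 -0.00432868]
```

View pics/c5s.png

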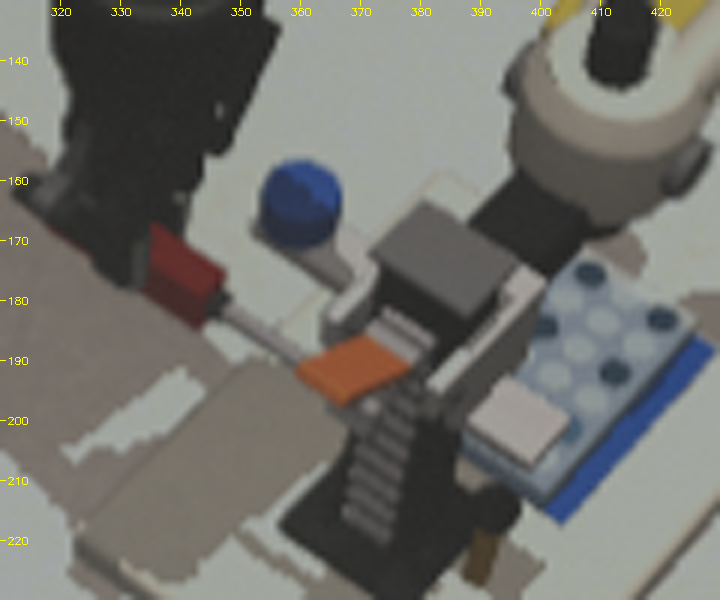

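```bash
python3 -m creep '[{"tx":-0.05,"ty":0,"tz":0,"rx":0,"ry":0,"rz":0},{"tx":-0.05,"ty":0,"tz":0,"rx":0,"ry":0,"rz":0},{"tx":0,"ty":0,"tz":0,"rx":0,"ry":0,"rz":0},{"tx":0,"ty":0,"tz":0,"rx":0,"ry":0,"rz":0},{"tx":0,"ty":0,"tz":0,"rx":0,"ry":0,"rz":0},{"tx":0,"ty":0,"tz":0,"rx":0,"ry":0,"rz":0},{"tx":0,"ty":0,"tz":0,"rx":0,"ry":0,"rz":0},{"tx":0,"ty":0,"tz":0,"rx":0,"ry":0,"rz":0}]' 0 100; python3 -c "
from h import *
print(manip.sense()['torque'])"
```

```text
time: 11.83
tcp_pos: [0.5063, 0.0045, 0.215]
tcp_rot: [0.707, -0.022, 0.707, 0.022]
force: [-0.4, 0.2, -3.6]
opening: 0.185
[-0.00187639  0.37479431 -0.01249047]
```

```bash
python3 -m creep '[{"tx":-0.05,"ty":0,"tz":0,"rx":0,"ry":0,"rz":0},{"tx":-0.05,"ty":0,"tz":0,"rx":0,"ry":0,"rz":0},{"tx":0,"ty":0,"tz":0,"rx":0,"ry":0,"rz":0},{"tx":0,"ty":0,"tz":0,"rx":0,"ry":0,"rz":0},{"tx":0,"ty":0,"tz":0,"rx":0,"ry":0,"rz":0},{"tx":0,"ty":0,"tz":0,"rx":0,"ry":0,"rz":0},{"tx":0,"ty":0,"tz":0,"rx":0,"ry":0,"rz":0},{"tx":0,"ty":0,"tz":0,"rx":0,"ry":0,"rz":0}]' 0 100; python3 -c "
from h import *
print(manip.sense()['torque'])"
```

```text
time: 12.5
tcp_pos: [0.5062, 0.0045, 0.2159]
tcp_rot: [0.707, -0.022, 0.707, 0.022]
force: [0.4, 0.5, -5.8]
opening: 0.186
[-0.04796497  0.46861018 -0.06167221]
```

```bash
python3 -m creep '[{"tx":-0.04,"ty":0,"tz":0,"rx":0,"ry":0,"rz":0},{"tx":0,"ty":0,"tz":0,"rx":0,"ry":0,"rz":0},{"tx":0,"ty":0,"tz":0,"rx":0,"ry":0,"rz":0},{"tx":0,"ty":0,"tz":0,"rx":0,"ry":0,"rz":0},{"tx":0,"ty":0,"tz":0,"rx":0,"ry":0,"rz":0},{"tx":0,"ty":0,"tz":0,"rx":0,"ry":0,"rz":0},{"tx":0,"ty":0,"tz":0,"rx":0,"ry":0,"rz":0},{"tx":0,"ty":0,"tz":0,"rx":0,"ry":0,"rz":0}]' 0 100
python3 - <<'E'
from h import *
print(manip.sense()['torque'])
cv2.imwrite("pics/scene6.png",imaging.get_image("scene")[:,:,::-1])
crop("scene","pics/scene6.png",340,170,400,220,12,"pics/c6s.png",5)
E
```

```text
time: 13.17
tcp_pos: [0.5062, 0.0045, 0.2163]
tcp_rot: [0.707, -0.022, 0.707, 0.022]
force: [0.2, 0.5, -6.2]
opening: 0.186
[-0.05028073  0.47180497 -0.01074248]
```

View pics/c6s.png

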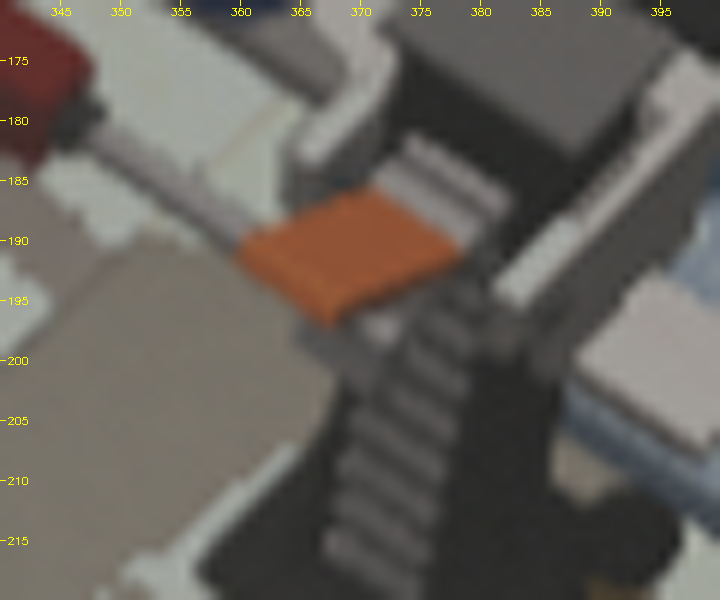

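```bash
python3 -m creep '[{"tx":0.3,"ty":0,"tz":0,"rx":0,"ry":0,"rz":0},{"tx":1,"ty":0,"tz":0,"rx":0,"ry":0,"rz":0},{"tx":1.5,"ty":-0.3,"tz":0,"rx":0,"ry":0,"rz":0},{"tx":1.5,"ty":-2,"tz":-0.4,"rx":0,"ry":0,"rz":0},{"tx":0.5,"ty":-3.5,"tz":-0.6,"rx":0,"ry":0,"rz":0},{"tx":0,"ty":-4,"tz":-0.6,"rx":0,"ry":0,"rz":0},{"tx":0,"ty":-4,"tz":-0.6,"rx":0,"ry":0,"rz":0},{"tx":0,"ty":-4,"tz":-0.6,"rx":0,"ry":0,"rz":0}]' 0 100
python3 -c "
from h import *
goto([.465,-.288,.0325],.145+np.pi/2)"
```

```text
time: 13.88
tcp_pos: [0.4891, -0.1766, 0.1681]
tcp_rot: [0.707, -0.022, 0.706, 0.022]
force: [1.0, 0.2, -1.1]
opening: 0.186
t 13.88 pos [ 0.4891 -0.1766  0.1681] q6 [-0.42  0.32  1.7   0.    1.12 -2.05] F [ 1.03  0.18 -1.05] op 0.186
rotvec now->tgt [-0.082  0.001  0.   ]  shift cm in CURRENT axes [ 13.57 -10.96  -3.12]  in TARGET axes [ 13.56 -10.67  -4.  ]
```

```bash
python3 -m creep '[{"tx":0,"ty":0,"tz":0,"rx":-0.082,"ry":0,"rz":0},{"tx":1,"ty":-3,"tz":-1,"rx":0,"ry":0,"rz":0},{"tx":1.5,"ty":-3,"tz":-1,"rx":0,"ry":0,"rz":0},{"tx":2,"ty":-3,"tz":-1,"rx":0,"ry":0,"rz":0},{"tx":2,"ty":-1.2,"tz":-0.6,"rx":0,"ry":0,"rz":0},{"tx":2,"ty":0,"tz":0,"rx":0,"ry":0,"rz":0},{"tx":1,"ty":0,"tz":0,"rx":0,"ry":0,"rz":0},{"tx":0,"ty":0,"tz":0,"rx":0,"ry":0,"rz":0}]' 0 100
python3 -c "
from h import *
goto([.465,-.288,.0325],.145+np.pi/2)"
```

```text
time: 14.55
tcp_pos: [0.4677, -0.2804, 0.0712]
tcp_rot: [0.704, -0.05, 0.706, 0.052]
force: [-0.2, 0.5, -0.9]
opening: 0.181
t 14.55 pos [ 0.4677 -0.2804  0.0712] q6 [-0.61  0.51  1.69  0.    0.94 -2.32] F [-0.21  0.5  -0.94] op 0.181
rotvec now->tgt [-0.001 -0.002 -0.002]  shift cm in CURRENT axes [ 3.86 -0.72 -0.37]  in TARGET axes [ 3.87 -0.71 -0.37]
```

```bash
python3 -m creep '[{"tx":1,"ty":-0.3,"tz":-0.1,"rx":0,"ry":0,"rz":0},{"tx":1,"ty":-0.3,"tz":-0.1,"rx":0,"ry":0,"rz":0},{"tx":0.8,"ty":-0.1,"tz":0,"rx":0,"ry":0,"rz":0},{"tx":0.5,"ty":0,"tz":0,"rx":0,"ry":0,"rz":0},{"tx":0.2,"ty":0,"tz":0,"rx":0,"ry":0,"rz":0},{"tx":0.1,"ty":0,"tz":0,"rx":0,"ry":0,"rz":0},{"tx":0,"ty":0,"tz":0,"rx":0,"ry":0,"rz":0},{"tx":0,"ty":0,"tz":0,"rx":0,"ry":0,"rz":0}]' 0 100
python3 -m creep '[{"tx":0.1,"ty":0,"tz":0,"rx":0,"ry":0,"rz":0},{"tx":0.05,"ty":0,"tz":0,"rx":0,"ry":0,"rz":0},{"tx":0,"ty":0,"tz":0,"rx":0,"ry":0,"rz":0},{"tx":0,"ty":0,"tz":0,"rx":0,"ry":0,"rz":0},{"tx":0,"ty":0,"tz":0,"rx":0,"ry":0,"rz":0},{"tx":0,"ty":0,"tz":0,"rx":0,"ry":0,"rz":0},{"tx":0,"ty":0,"tz":0,"rx":0,"ry":0,"rz":0},{"tx":0,"ty":0,"tz":0,"rx":0,"ry":0,"rz":0}]' 0 100
```

```text
time: 15.22
tcp_pos: [0.4676, -0.2882, 0.0377]
tcp_rot: [0.705, -0.051, 0.705, 0.051]
force: [0.4, -0.2, -0.9]
opening: 0.18
time: 15.88
tcp_pos: [0.4674, -0.2882, 0.0358]
tcp_rot: [0.705, -0.051, 0.705, 0.051]
force: [-0.1, -0.7, -2.1]
opening: 0.184
```

```bash
python3 -m creep '[{"tx":0.1,"ty":0,"tz":0,"rx":0,"ry":0,"rz":0},{"tx":0.05,"ty":0,"tz":0,"rx":0,"ry":0,"rz":0},{"tx":0.05,"ty":0,"tz":0,"rx":0,"ry":0,"rz":0},{"tx":0,"ty":0,"tz":0,"rx":0,"ry":0,"rz":0},{"tx":0,"ty":0,"tz":0,"rx":0,"ry":0,"rz":0},{"tx":0,"ty":0,"tz":0,"rx":0,"ry":0,"rz":0},{"tx":0,"ty":0,"tz":0,"rx":0,"ry":0,"rz":0},{"tx":0,"ty":0,"tz":0,"rx":0,"ry":0,"rz":0}]' 0 100
```

```text
time: 16.55
tcp_pos: [0.4674, -0.2882, 0.0339]
tcp_rot: [0.705, -0.051, 0.705, 0.051]
force: [0.8, -0.3, -2.0]
opening: 0.188
```

```bash
python3 -m creep '[{"tx":0.05,"ty":0,"tz":0,"rx":0,"ry":0,"rz":0},{"tx":0.05,"ty":0,"tz":0,"rx":0,"ry":0,"rz":0},{"tx":0.03,"ty":0,"tz":0,"rx":0,"ry":0,"rz":0},{"tx":0,"ty":0,"tz":0,"rx":0,"ry":0,"rz":0},{"tx":0,"ty":0,"tz":0,"rx":0,"ry":0,"rz":0},{"tx":0,"ty":0,"tz":0,"rx":0,"ry":0,"rz":0},{"tx":0,"ty":0,"tz":0,"rx":0,"ry":0,"rz":0},{"tx":0,"ty":0,"tz":0,"rx":0,"ry":0,"rz":0}]' 0 100
python3 -m creep '[{"tx":0,"ty":0,"tz":0,"rx":0,"ry":0,"rz":0},{"tx":0,"ty":0,"tz":0,"rx":0,"ry":0,"rz":0},{"tx":0,"ty":0,"tz":0,"rx":0,"ry":0,"rz":0},{"tx":0,"ty":0,"tz":0,"rx":0,"ry":0,"rz":0},{"tx":0,"ty":0,"tz":0,"rx":0,"ry":0,"rz":0},{"tx":0,"ty":0,"tz":0,"rx":0,"ry":0,"rz":0},{"tx":0,"ty":0,"tz":0,"rx":0,"ry":0,"rz":0},{"tx":0,"ty":0,"tz":0,"rx":0,"ry":0,"rz":0}]' 4.5 40
```

```text
time: 17.22
tcp_pos: [0.4674, -0.2882, 0.0326]
tcp_rot: [0.705, -0.051, 0.705, 0.051]
force: [-0.0, 0.1, -0.8]
opening: 0.184
time: 17.88
tcp_pos: [0.4674, -0.2882, 0.0326]
tcp_rot: [0.705, -0.051, 0.705, 0.051]
force: [-0.6, 0.3, -0.0]
opening: 0.525
```

```bash
python3 -m creep '[{"tx":-1,"ty":0,"tz":0,"rx":0,"ry":0,"rz":0},{"tx":-2,"ty":0,"tz":0,"rx":0,"ry":0,"rz":0},{"tx":-3,"ty":0,"tz":0,"rx":0,"ry":0,"rz":0},{"tx":-3.5,"ty":0,"tz":0,"rx":0,"ry":0,"rz":0},{"tx":-3.5,"ty":0,"tz":0,"rx":0,"ry":0,"rz":0},{"tx":-3.5,"ty":0,"tz":0,"rx":0,"ry":0,"rz":0},{"tx":-3,"ty":2,"tz":0,"rx":0,"ry":0,"rz":0},{"tx":-2,"ty":4,"tz":0,"rx":0,"ry":0,"rz":0}]' 4.5 40
python3 - <<'E'
from h import *
goto(W([.6021,.0726,.0651],(-.08,.02,.225)),.1+np.pi/2)
for n in("scene","top"): cv2.imwrite(f"pics/{n}7.png",imaging.get_image(n)[:,:,::-1])
crop("scene","pics/scene7.png",195,230,325,330,6,"pics/c7s.png")
E
```

```text
time: 18.55
tcp_pos: [0.4594, -0.233, 0.2502]
tcp_rot: [0.707, -0.051, 0.704, 0.049]
force: [1.6, 0.8, 0.7]
opening: 0.524
t 18.55 pos [ 0.4594 -0.233   0.2502] q6 [-0.54  0.22  1.63 -0.    1.29 -2.25] F [1.62 0.81 0.66] op 0.524
rotvec now->tgt [0.041 0.004 0.003]  shift cm in CURRENT axes [ 2.45 30.85 10.6 ]  in TARGET axes [ 2.52 31.26  9.32]
```

View pics/c7s.png

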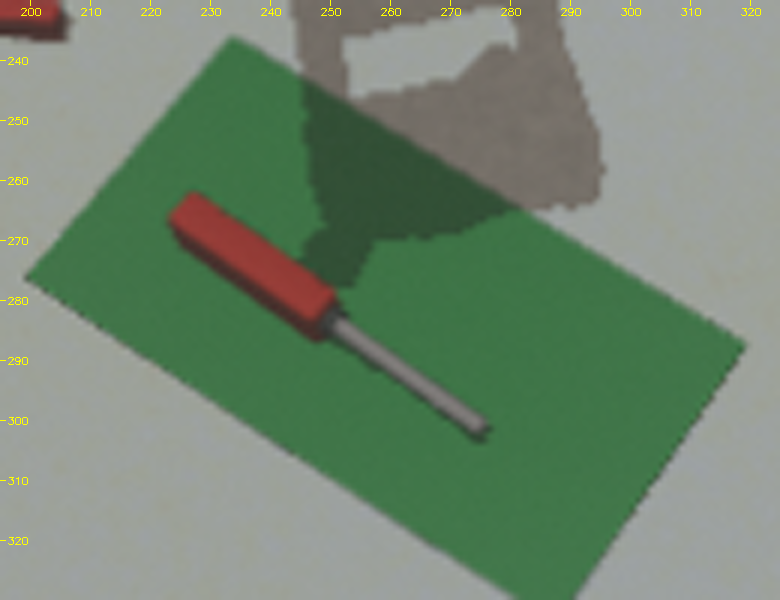

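```bash
python3 -m creep '[{"tx":0,"ty":4,"tz":1.3,"rx":0,"ry":0,"rz":0},{"tx":0,"ty":4,"tz":1.3,"rx":0,"ry":0,"rz":0},{"tx":0,"ty":4,"tz":1.3,"rx":0,"ry":0,"rz":0},{"tx":0,"ty":4,"tz":1.3,"rx":0,"ry":0,"rz":0},{"tx":0,"ty":4,"tz":1.3,"rx":0,"ry":0,"rz":0},{"tx":0,"ty":4,"tz":1.3,"rx":0,"ry":0,"rz":0},{"tx":0,"ty":3,"tz":1.3,"rx":0,"ry":0,"rz":0},{"tx":0,"ty":1,"tz":0.6,"rx":0,"ry":0,"rz":0}]' 0 60
python3 -c "
from h import *
goto(W([.6021,.0726,.0651],(-.08,.02,.215)),.1+np.pi/2)"
```

```text
time: 19.32
tcp_pos: [0.5147, 0.0607, 0.2464]
tcp_rot: [0.705, -0.052, 0.705, 0.052]
force: [-0.6, -0.1, -0.2]
opening: -0.004
t 19.32 pos [0.5147 0.0607 0.2464] q6 [ 0.05  0.24  1.62  0.    1.29 -1.67] F [-0.58 -0.08 -0.18] op -0.004
rotvec now->tgt [ 0.047  0.    -0.   ]  shift cm in CURRENT axes [3.15 2.54 1.01]  in TARGET axes [3.14 2.58 0.89]
```

```bash
python3 -m creep '[{"tx":0.5,"ty":0.8,"tz":0.3,"rx":0,"ry":0,"rz":0},{"tx":0.5,"ty":0.8,"tz":0.3,"rx":0,"ry":0,"rz":0},{"tx":0.5,"ty":0.6,"tz":0.3,"rx":0,"ry":0,"rz":0},{"tx":0.5,"ty":0.35,"tz":0.1,"rx":0,"ry":0,"rz":0},{"tx":0.5,"ty":0,"tz":0,"rx":0,"ry":0,"rz":0},{"tx":0.4,"ty":0,"tz":0,"rx":0,"ry":0,"rz":0},{"tx":0,"ty":0,"tz":0,"rx":0,"ry":0,"rz":0},{"tx":0,"ty":0,"tz":0,"rx":0,"ry":0,"rz":0}]' 0 60
python3 - <<'E'
from h import *
goto(W([.6021,.0726,.0651],(-.08,.02,.20)),.1+np.pi/2)
for n in("scene","top"): cv2.imwrite(f"pics/{n}8.png",imaging.get_image(n)[:,:,::-1])
crop("scene","pics/scene8.png",310,120,430,220,6,"pics/c8s.png")
crop("top","pics/top8.png",200,140,320,240,6,"pics/c8t.png")
E
```

```text
time: 19.98
tcp_pos: [0.5208, 0.0834, 0.2171]
tcp_rot: [0.705, -0.051, 0.705, 0.051]
force: [0.0, -0.1, 0.0]
opening: 0.004
t 19.98 pos [0.5208 0.0834 0.2171] q6 [ 0.09  0.28  1.63 -0.    1.23 -1.63] F [ 0.   -0.07  0.02] op 0.004
rotvec now->tgt [ 0.044 -0.     0.   ]  shift cm in CURRENT axes [1.71 0.39 0.08]  in TARGET axes [1.71 0.4  0.06]
```

View pics/c8s.png

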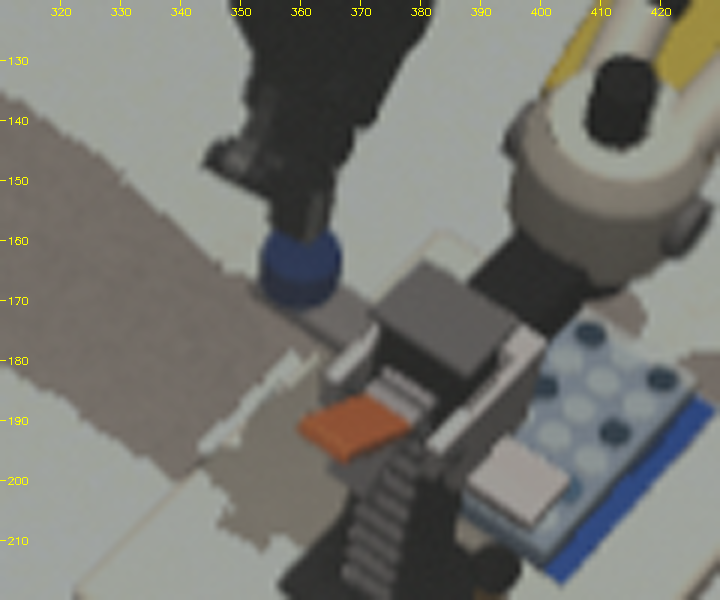

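View pics/c8t.png

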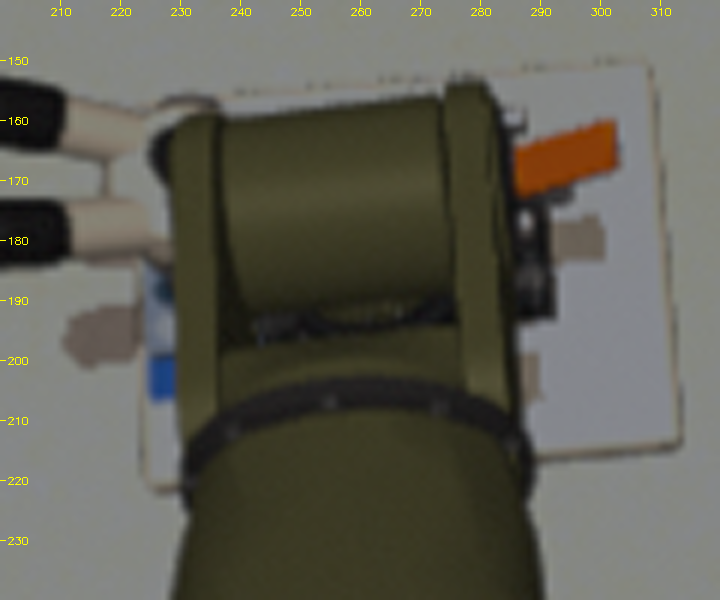

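Run:
```python
from h import *
print(tri((412.5,130),(230,166)), tri((413,139),(230.5,167)))
print(tri((423,105),(197,158)),tri((443,122),(197,178)))
```

```text
(array([0.59137488, 0.18143693, 0.26863145]), [np.float64(0.0008196727773544912), np.float64(0.0008196727773544944)]) (array([0.59706678, 0.18610548, 0.23839726]), [np.float64(0.00024102203074727766), np.float64(0.00024102203074738288)])
(array([0.58848668, 0.24088189, 0.3138926 ]), [np.float64(0.01714914014582869), np.float64(0.017149140145828627)]) (array([0.59302133, 0.2994292 , 0.2037928 ]), [np.float64(0.018391989517148558), np.float64(0.018391989517148422)])
```

```bash
python3 -m creep '[{"tx":0.3,"ty":0.2,"tz":0.05,"rx":0,"ry":0,"rz":0},{"tx":0.4,"ty":0.2,"tz":0,"rx":0,"ry":0,"rz":0},{"tx":0.3,"ty":0,"tz":0,"rx":0,"ry":0,"rz":0},{"tx":0.2,"ty":0,"tz":0,"rx":0,"ry":0,"rz":0},{"tx":0.1,"ty":0,"tz":0,"rx":0,"ry":0,"rz":0},{"tx":0.1,"ty":0,"tz":0,"rx":0,"ry":0,"rz":0},{"tx":0.1,"ty":0,"tz":0,"rx":0,"ry":0,"rz":0},{"tx":0.1,"ty":0,"tz":0,"rx":0,"ry":0,"rz":0}]' 0 60
python3 -m creep '[{"tx":0.1,"ty":0,"tz":0,"rx":0,"ry":0,"rz":0},{"tx":0.1,"ty":0,"tz":0,"rx":0,"ry":0,"rz":0},{"tx":0.1,"ty":0,"tz":0,"rx":0,"ry":0,"rz":0},{"tx":0.1,"ty":0,"tz":0,"rx":0,"ry":0,"rz":0},{"tx":0.1,"ty":0,"tz":0,"rx":0,"ry":0,"rz":0},{"tx":0,"ty":0,"tz":0,"rx":0,"ry":0,"rz":0},{"tx":0,"ty":0,"tz":0,"rx":0,"ry":0,"rz":0},{"tx":0,"ty":0,"tz":0,"rx":0,"ry":0,"rz":0}]' 0 60
```

```text
time: 20.75
tcp_pos: [0.5208, 0.0879, 0.2012]
tcp_rot: [0.705, -0.051, 0.705, 0.051]
force: [1.2, -0.0, 0.0]
opening: -0.002
time: 21.42
tcp_pos: [0.5207, 0.0879, 0.1962]
tcp_rot: [0.705, -0.051, 0.705, 0.051]
force: [-1.6, 0.5, 3.0]
opening: 0.002
```

```bash
python3 -m creep '[{"tx":0.05,"ty":0,"tz":0,"rx":0,"ry":0,"rz":0},{"tx":0.05,"ty":0,"tz":0,"rx":0,"ry":0,"rz":0},{"tx":0.05,"ty":0,"tz":0,"rx":0,"ry":0,"rz":0},{"tx":0.05,"ty":0,"tz":0,"rx":0,"ry":0,"rz":0},{"tx":0.05,"ty":0,"tz":0,"rx":0,"ry":0,"rz":0},{"tx":0.05,"ty":0,"tz":0,"rx":0,"ry":0,"rz":0},{"tx":0.05,"ty":0,"tz":0,"rx":0,"ry":0,"rz":0},{"tx":0.05,"ty":0,"tz":0,"rx":0,"ry":0,"rz":0}]' 0 60
python3 -m creep '[{"tx":0.05,"ty":0,"tz":0,"rx":0,"ry":0,"rz":0},{"tx":0.1,"ty":0,"tz":0,"rx":0,"ry":0,"rz":0},{"tx":0.1,"ty":0,"tz":0,"rx":0,"ry":0,"rz":0},{"tx":0.1,"ty":0,"tz":0,"rx":0,"ry":0,"rz":0},{"tx":0.1,"ty":0,"tz":0,"rx":0,"ry":0,"rz":0},{"tx":0.1,"ty":0,"tz":0,"rx":0,"ry":0,"rz":0},{"tx":0.05,"ty":0,"tz":0,"rx":0,"ry":0,"rz":0},{"tx":0,"ty":0,"tz":0,"rx":0,"ry":0,"rz":0}]' 0 60
```

```text
time: 22.08
tcp_pos: [0.5207, 0.0879, 0.1921]
tcp_rot: [0.705, -0.051, 0.705, 0.051]
force: [-0.9, -1.0, 5.0]
opening: 0.0
time: 22.75
tcp_pos: [0.5207, 0.0879, 0.186]
tcp_rot: [0.705, -0.051, 0.705, 0.051]
force: [1.4, 0.4, 2.5]
opening: 0.002
```

```bash
python3 -m creep '[{"tx":0.1,"ty":0,"tz":0,"rx":0,"ry":0,"rz":0},{"tx":0.15,"ty":0,"tz":0,"rx":0,"ry":0,"rz":0},{"tx":0.15,"ty":0,"tz":0,"rx":0,"ry":0,"rz":0},{"tx":0.15,"ty":0,"tz":0,"rx":0,"ry":0,"rz":0},{"tx":0.15,"ty":0,"tz":0,"rx":0,"ry":0,"rz":0},{"tx":0.15,"ty":0,"tz":0,"rx":0,"ry":0,"rz":0},{"tx":0.1,"ty":0,"tz":0,"rx":0,"ry":0,"rz":0},{"tx":0.05,"ty":0,"tz":0,"rx":0,"ry":0,"rz":0}]' 0 60
python3 - <<'E'
from h import *
cv2.imwrite("pics/scene9.png",imaging.get_image("scene")[:,:,::-1])
crop("scene","pics/scene9.png",310,120,430,220,6,"pics/c9s.png")
E
```

```text
time: 23.42
tcp_pos: [0.5207, 0.0879, 0.176]
tcp_rot: [0.705, -0.051, 0.705, 0.051]
force: [0.0, -0.4, 4.6]
opening: -0.003
```

View pics/c9s.png

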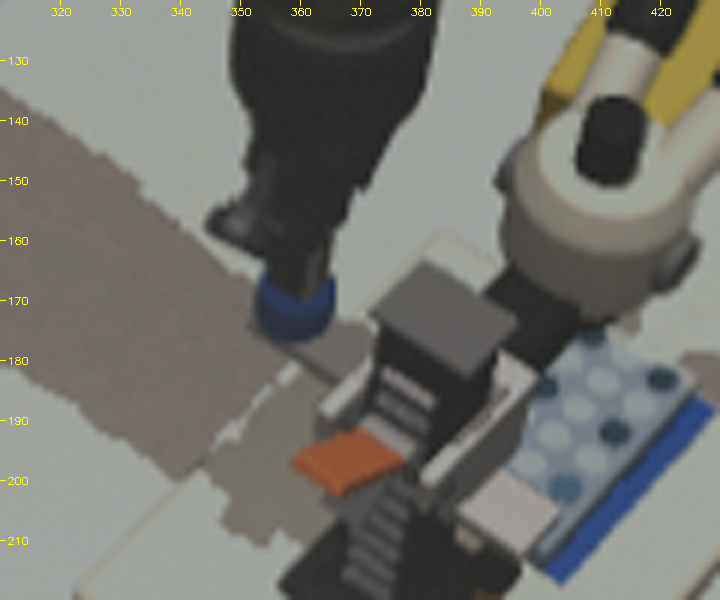

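```bash
python3 -m creep '[{"tx":0.05,"ty":0,"tz":0,"rx":0,"ry":0,"rz":0},{"tx":0.05,"ty":0,"tz":0,"rx":0,"ry":0,"rz":0},{"tx":0.05,"ty":0,"tz":0,"rx":0,"ry":0,"rz":0},{"tx":0.05,"ty":0,"tz":0,"rx":0,"ry":0,"rz":0},{"tx":0.05,"ty":0,"tz":0,"rx":0,"ry":0,"rz":0},{"tx":0.05,"ty":0,"tz":0,"rx":0,"ry":0,"rz":0},{"tx":0,"ty":0,"tz":0,"rx":0,"ry":0,"rz":0},{"tx":0,"ty":0,"tz":0,"rx":0,"ry":0,"rz":0}]' 0 60
python3 -m creep '[{"tx":0.05,"ty":0,"tz":0,"rx":0,"ry":0,"rz":0},{"tx":0.05,"ty":0,"tz":0,"rx":0,"ry":0,"rz":0},{"tx":0.05,"ty":0,"tz":0,"rx":0,"ry":0,"rz":0},{"tx":0.05,"ty":0,"tz":0,"rx":0,"ry":0,"rz":0},{"tx":0.05,"ty":0,"tz":0,"rx":0,"ry":0,"rz":0},{"tx":0,"ty":0,"tz":0,"rx":0,"ry":0,"rz":0},{"tx":0,"ty":0,"tz":0,"rx":0,"ry":0,"rz":0},{"tx":0,"ty":0,"tz":0,"rx":0,"ry":0,"rz":0}]' 0 60
```

```text
time: 24.13
tcp_pos: [0.5207, 0.0879, 0.1731]
tcp_rot: [0.705, -0.051, 0.705, 0.051]
force: [0.6, -0.3, 2.5]
opening: 0.003
time: 24.8
tcp_pos: [0.5207, 0.0879, 0.1706]
tcp_rot: [0.705, -0.051, 0.705, 0.051]
force: [1.9, -0.2, 3.1]
opening: -0.0
```

```bash
python3 -m creep '[{"tx":0.05,"ty":0,"tz":0,"rx":0,"ry":0,"rz":0},{"tx":0.05,"ty":0,"tz":0,"rx":0,"ry":0,"rz":0},{"tx":0.05,"ty":0,"tz":0,"rx":0,"ry":0,"rz":0},{"tx":0.05,"ty":0,"tz":0,"rx":0,"ry":0,"rz":0},{"tx":0.05,"ty":0,"tz":0,"rx":0,"ry":0,"rz":0},{"tx":0,"ty":0,"tz":0,"rx":0,"ry":0,"rz":0},{"tx":0,"ty":0,"tz":0,"rx":0,"ry":0,"rz":0},{"tx":0,"ty":0,"tz":0,"rx":0,"ry":0,"rz":0}]' 0 60
```

```text
time: 25.47
tcp_pos: [0.5207, 0.0879, 0.1681]
tcp_rot: [0.705, -0.051, 0.705, 0.051]
force: [1.8, 0.0, 2.1]
opening: -0.005
```

```bash
python3 -c "
from rig import manip
s=manip.sense();print(s['torque'],s['force'])"
```

```text
[-0.06979973 -0.30528799 -0.01061841] [1.78062003 0.02749189 2.11863759]
```

```bash
python3 -m creep '[{"tx":0.05,"ty":0,"tz":0,"rx":0,"ry":0,"rz":0},{"tx":0.05,"ty":0,"tz":0,"rx":0,"ry":0,"rz":0},{"tx":0.05,"ty":0,"tz":0,"rx":0,"ry":0,"rz":0},{"tx":0.05,"ty":0,"tz":0,"rx":0,"ry":0,"rz":0},{"tx":0.05,"ty":0,"tz":0,"rx":0,"ry":0,"rz":0},{"tx":0,"ty":0,"tz":0,"rx":0,"ry":0,"rz":0},{"tx":0,"ty":0,"tz":0,"rx":0,"ry":0,"rz":0},{"tx":0,"ty":0,"tz":0,"rx":0,"ry":0,"rz":0}]' 0 60
```

```text
time: 26.13
tcp_pos: [0.5207, 0.0879, 0.1656]
tcp_rot: [0.705, -0.051, 0.705, 0.051]
force: [1.9, -0.2, 2.7]
opening: 0.002
```

Run:
```python
from h import *
print(manip.sense()["force"])
cv2.imwrite("pics/scene10.png",imaging.get_image("scene")[:,:,::-1])
crop("scene","pics/scene10.png",310,130,430,230,6,"pics/c10s.png")
```

```text
[ 1.86656696 -0.22660599  2.69729857]
```

View pics/c10s.png

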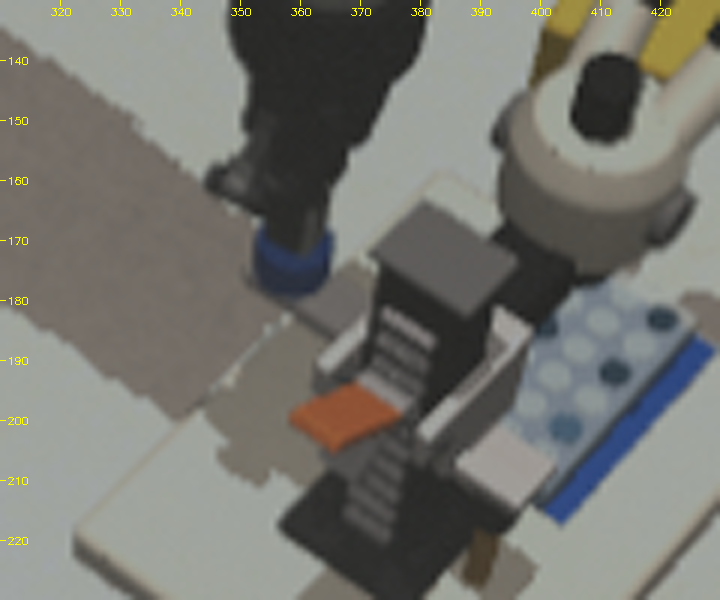

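```bash
python3 -m creep '[{"tx":0.05,"ty":0,"tz":0,"rx":0,"ry":0,"rz":0},{"tx":0.05,"ty":0,"tz":0,"rx":0,"ry":0,"rz":0},{"tx":0.05,"ty":0,"tz":0,"rx":0,"ry":0,"rz":0},{"tx":0.05,"ty":0,"tz":0,"rx":0,"ry":0,"rz":0},{"tx":0.05,"ty":0,"tz":0,"rx":0,"ry":0,"rz":0},{"tx":0,"ty":0,"tz":0,"rx":0,"ry":0,"rz":0},{"tx":0,"ty":0,"tz":0,"rx":0,"ry":0,"rz":0},{"tx":0,"ty":0,"tz":0,"rx":0,"ry":0,"rz":0}]' 0 60
```

```text
time: 26.85
tcp_pos: [0.5207, 0.0879, 0.1631]
tcp_rot: [0.705, -0.051, 0.705, 0.051]
force: [2.4, 0.1, 2.1]
opening: 0.001
```

```bash
python3 -m creep '[{"tx":0.05,"ty":0,"tz":0,"rx":0,"ry":0,"rz":0},{"tx":0.05,"ty":0,"tz":0,"rx":0,"ry":0,"rz":0},{"tx":0.05,"ty":0,"tz":0,"rx":0,"ry":0,"rz":0},{"tx":0.05,"ty":0,"tz":0,"rx":0,"ry":0,"rz":0},{"tx":0.05,"ty":0,"tz":0,"rx":0,"ry":0,"rz":0},{"tx":0,"ty":0,"tz":0,"rx":0,"ry":0,"rz":0},{"tx":0,"ty":0,"tz":0,"rx":0,"ry":0,"rz":0},{"tx":0,"ty":0,"tz":0,"rx":0,"ry":0,"rz":0}]' 0 60
```

```text
time: 27.52
tcp_pos: [0.5207, 0.0879, 0.1606]
tcp_rot: [0.705, -0.051, 0.705, 0.051]
force: [1.7, -0.8, 2.3]
opening: 0.002
```

```bash
python3 -m creep '[{"tx":0.05,"ty":0,"tz":0,"rx":0,"ry":0,"rz":0},{"tx":0.05,"ty":0,"tz":0,"rx":0,"ry":0,"rz":0},{"tx":0.05,"ty":0,"tz":0,"rx":0,"ry":0,"rz":0},{"tx":0.05,"ty":0,"tz":0,"rx":0,"ry":0,"rz":0},{"tx":0.05,"ty":0,"tz":0,"rx":0,"ry":0,"rz":0},{"tx":0,"ty":0,"tz":0,"rx":0,"ry":0,"rz":0},{"tx":0,"ty":0,"tz":0,"rx":0,"ry":0,"rz":0},{"tx":0,"ty":0,"tz":0,"rx":0,"ry":0,"rz":0}]' 0 60
```

```text
time: 28.18
tcp_pos: [0.5207, 0.0879, 0.1581]
tcp_rot: [0.705, -0.051, 0.705, 0.051]
force: [1.3, -1.0, 2.8]
opening: -0.0
```

```bash
python3 -m creep '[{"tx":0.05,"ty":0,"tz":0,"rx":0,"ry":0,"rz":0},{"tx":0.05,"ty":0,"tz":0,"rx":0,"ry":0,"rz":0},{"tx":0.05,"ty":0,"tz":0,"rx":0,"ry":0,"rz":0},{"tx":0.05,"ty":0,"tz":0,"rx":0,"ry":0,"rz":0},{"tx":0.05,"ty":0,"tz":0,"rx":0,"ry":0,"rz":0},{"tx":0,"ty":0,"tz":0,"rx":0,"ry":0,"rz":0},{"tx":0,"ty":0,"tz":0,"rx":0,"ry":0,"rz":0},{"tx":0,"ty":0,"tz":0,"rx":0,"ry":0,"rz":0}]' 0 60
```

```text
time: 28.85
tcp_pos: [0.5207, 0.0879, 0.1556]
tcp_rot: [0.705, -0.051, 0.705, 0.051]
force: [1.9, -0.9, 1.9]
opening: -0.002
```

```bash
python3 -m creep '[{"tx":0.05,"ty":0,"tz":0,"rx":0,"ry":0,"rz":0},{"tx":0.05,"ty":0,"tz":0,"rx":0,"ry":0,"rz":0},{"tx":0.05,"ty":0,"tz":0,"rx":0,"ry":0,"rz":0},{"tx":0.05,"ty":0,"tz":0,"rx":0,"ry":0,"rz":0},{"tx":0.05,"ty":0,"tz":0,"rx":0,"ry":0,"rz":0},{"tx":0,"ty":0,"tz":0,"rx":0,"ry":0,"rz":0},{"tx":0,"ty":0,"tz":0,"rx":0,"ry":0,"rz":0},{"tx":0,"ty":0,"tz":0,"rx":0,"ry":0,"rz":0}]' 0 60
```

```text
time: 29.52
tcp_pos: [0.5207, 0.0879, 0.1531]
tcp_rot: [0.705, -0.051, 0.705, 0.051]
force: [2.5, 0.1, 2.4]
opening: -0.001
```

```bash
python3 -m creep '[{"tx":0.05,"ty":0,"tz":0,"rx":0,"ry":0,"rz":0},{"tx":0.05,"ty":0,"tz":0,"rx":0,"ry":0,"rz":0},{"tx":0.05,"ty":0,"tz":0,"rx":0,"ry":0,"rz":0},{"tx":0.05,"ty":0,"tz":0,"rx":0,"ry":0,"rz":0},{"tx":0.05,"ty":0,"tz":0,"rx":0,"ry":0,"rz":0},{"tx":0,"ty":0,"tz":0,"rx":0,"ry":0,"rz":0},{"tx":0,"ty":0,"tz":0,"rx":0,"ry":0,"rz":0},{"tx":0,"ty":0,"tz":0,"rx":0,"ry":0,"rz":0}]' 0 60
```

```text
time: 30.18
tcp_pos: [0.5207, 0.0879, 0.1506]
tcp_rot: [0.705, -0.051, 0.705, 0.051]
force: [2.0, -0.8, 2.0]
opening: 0.003
```

```bash
python3 -m creep '[{"tx":0.05,"ty":0,"tz":0,"rx":0,"ry":0,"rz":0},{"tx":0.05,"ty":0,"tz":0,"rx":0,"ry":0,"rz":0},{"tx":0.05,"ty":0,"tz":0,"rx":0,"ry":0,"rz":0},{"tx":0.05,"ty":0,"tz":0,"rx":0,"ry":0,"rz":0},{"tx":0.05,"ty":0,"tz":0,"rx":0,"ry":0,"rz":0},{"tx":0,"ty":0,"tz":0,"rx":0,"ry":0,"rz":0},{"tx":0,"ty":0,"tz":0,"rx":0,"ry":0,"rz":0},{"tx":0,"ty":0,"tz":0,"rx":0,"ry":0,"rz":0}]' 0 60
```

```text
time: 30.85
tcp_pos: [0.5207, 0.0879, 0.1481]
tcp_rot: [0.705, -0.051, 0.705, 0.051]
force: [2.0, -0.4, 2.1]
opening: -0.0
```

Run:
```python
from h import *
cv2.imwrite("pics/scene11.png",imaging.get_image("scene")[:,:,::-1])
crop("scene","pics/scene11.png",310,130,430,230,6,"pics/c11s.png")
```

```text
(no output)
```

View pics/c11s.png

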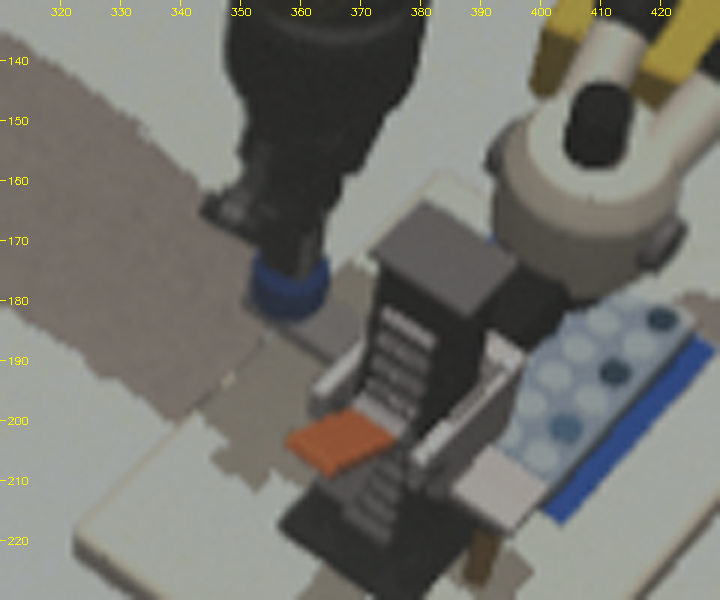

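Head still follows the fingers; the pawl is still thrown back. Continuing.

```bash
python3 -m creep '[{"tx":0.05,"ty":0,"tz":0,"rx":0,"ry":0,"rz":0},{"tx":0.05,"ty":0,"tz":0,"rx":0,"ry":0,"rz":0},{"tx":0.05,"ty":0,"tz":0,"rx":0,"ry":0,"rz":0},{"tx":0.05,"ty":0,"tz":0,"rx":0,"ry":0,"rz":0},{"tx":0.05,"ty":0,"tz":0,"rx":0,"ry":0,"rz":0},{"tx":0,"ty":0,"tz":0,"rx":0,"ry":0,"rz":0},{"tx":0,"ty":0,"tz":0,"rx":0,"ry":0,"rz":0},{"tx":0,"ty":0,"tz":0,"rx":0,"ry":0,"rz":0}]' 0 60
```

```text
time: 31.57
tcp_pos: [0.5207, 0.0879, 0.1456]
tcp_rot: [0.705, -0.051, 0.705, 0.051]
force: [2.7, 0.2, 2.2]
opening: 0.002
```

```bash
python3 -m creep '[{"tx":0.05,"ty":0,"tz":0,"rx":0,"ry":0,"rz":0},{"tx":0.05,"ty":0,"tz":0,"rx":0,"ry":0,"rz":0},{"tx":0.05,"ty":0,"tz":0,"rx":0,"ry":0,"rz":0},{"tx":0.05,"ty":0,"tz":0,"rx":0,"ry":0,"rz":0},{"tx":0.05,"ty":0,"tz":0,"rx":0,"ry":0,"rz":0},{"tx":0,"ty":0,"tz":0,"rx":0,"ry":0,"rz":0},{"tx":0,"ty":0,"tz":0,"rx":0,"ry":0,"rz":0},{"tx":0,"ty":0,"tz":0,"rx":0,"ry":0,"rz":0}]' 0 60
```

```text
time: 32.23
tcp_pos: [0.5207, 0.0879, 0.1433]
tcp_rot: [0.705, -0.051, 0.705, 0.051]
force: [0.1, -1.8, 5.7]
opening: 0.001
```

```bash
python3 -m creep '[{"tx":0.04,"ty":0,"tz":0,"rx":0,"ry":0,"rz":0},{"tx":0.04,"ty":0,"tz":0,"rx":0,"ry":0,"rz":0},{"tx":0.02,"ty":0,"tz":0,"rx":0,"ry":0,"rz":0},{"tx":0,"ty":0,"tz":0,"rx":0,"ry":0,"rz":0},{"tx":0,"ty":0,"tz":0,"rx":0,"ry":0,"rz":0},{"tx":0,"ty":0,"tz":0,"rx":0,"ry":0,"rz":0},{"tx":0,"ty":0,"tz":0,"rx":0,"ry":0,"rz":0},{"tx":0,"ty":0,"tz":0,"rx":0,"ry":0,"rz":0}]' 0 60
```

```text
time: 32.9
tcp_pos: [0.5207, 0.0879, 0.1426]
tcp_rot: [0.705, -0.051, 0.705, 0.051]
force: [-1.7, -1.0, 9.4]
opening: 0.003
```

```bash
python3 -m creep '[{"tx":0.04,"ty":0,"tz":0,"rx":0,"ry":0,"rz":0},{"tx":0.02,"ty":0,"tz":0,"rx":0,"ry":0,"rz":0},{"tx":0,"ty":0,"tz":0,"rx":0,"ry":0,"rz":0},{"tx":0,"ty":0,"tz":0,"rx":0,"ry":0,"rz":0},{"tx":0,"ty":0,"tz":0,"rx":0,"ry":0,"rz":0},{"tx":0,"ty":0,"tz":0,"rx":0,"ry":0,"rz":0},{"tx":0,"ty":0,"tz":0,"rx":0,"ry":0,"rz":0},{"tx":0,"ty":0,"tz":0,"rx":0,"ry":0,"rz":0}]' 0 60
```

```text
time: 33.57
tcp_pos: [0.5207, 0.0879, 0.1422]
tcp_rot: [0.705, -0.051, 0.705, 0.051]
force: [-3.0, -0.4, 10.6]
opening: 0.002
```

```bash
python3 -m creep '[{"tx":0.02,"ty":0,"tz":0,"rx":0,"ry":0,"rz":0},{"tx":0,"ty":0,"tz":0,"rx":0,"ry":0,"rz":0},{"tx":0,"ty":0,"tz":0,"rx":0,"ry":0,"rz":0},{"tx":0,"ty":0,"tz":0,"rx":0,"ry":0,"rz":0},{"tx":0,"ty":0,"tz":0,"rx":0,"ry":0,"rz":0},{"tx":0,"ty":0,"tz":0,"rx":0,"ry":0,"rz":0},{"tx":0,"ty":0,"tz":0,"rx":0,"ry":0,"rz":0},{"tx":0,"ty":0,"tz":0,"rx":0,"ry":0,"rz":0}]' 0 60
python3 -m creep '[{"tx":-0.1,"ty":0,"tz":0,"rx":0,"ry":0,"rz":0},{"tx":-0.3,"ty":0,"tz":0,"rx":0,"ry":0,"rz":0},{"tx":-0.5,"ty":0,"tz":0,"rx":0,"ry":0,"rz":0},{"tx":-1,"ty":0,"tz":0,"rx":0,"ry":0,"rz":0},{"tx":-2,"ty":0,"tz":0,"rx":0,"ry":0,"rz":0},{"tx":-3,"ty":0,"tz":0,"rx":0,"ry":0,"rz":0},{"tx":-3,"ty":0,"tz":0,"rx":0,"ry":0,"rz":0},{"tx":-2,"ty":0,"tz":0,"rx":0,"ry":0,"rz":0}]' 0 60
python3 -m creep '[{"tx":0,"ty":0,"tz":-2,"rx":0,"ry":0,"rz":0},{"tx":0,"ty":0,"tz":-3,"rx":0,"ry":0,"rz":0},{"tx":0,"ty":0,"tz":-3,"rx":0,"ry":0,"rz":0},{"tx":0,"ty":0,"tz":-3,"rx":0,"ry":0,"rz":0},{"tx":0,"ty":0,"tz":-1,"rx":0,"ry":0,"rz":0},{"tx":0,"ty":0,"tz":0,"rx":0,"ry":0,"rz":0},{"tx":0,"ty":0,"tz":0,"rx":0,"ry":0,"rz":0},{"tx":0,"ty":0,"tz":0,"rx":0,"ry":0,"rz":0}]' 0 60
python3 - <<'E'
from h import *
print(manip.sense()["force"])
for n in("scene","top"): cv2.imwrite(f"pics/{n}12.png",imaging.get_image(n)[:,:,::-1])
crop("scene","pics/scene12.png",310,130,430,230,6,"pics/c12s.png")
E
```

```text
time: 34.23
tcp_pos: [0.5207, 0.0879, 0.142]
tcp_rot: [0.705, -0.051, 0.705, 0.051]
force: [-4.0, -1.9, 11.7]
opening: -0.0
time: 34.9
tcp_pos: [0.5209, 0.088, 0.264]
tcp_rot: [0.706, -0.051, 0.704, 0.051]
force: [-0.3, -0.4, 0.0]
opening: 0.004
time: 35.57
tcp_pos: [0.4028, 0.0707, 0.2608]
tcp_rot: [0.706, -0.051, 0.705, 0.051]
force: [0.6, -0.3, 0.1]
opening: -0.001
[ 0.58102534 -0.33136069  0.13872032]
```

View pics/c12s.png

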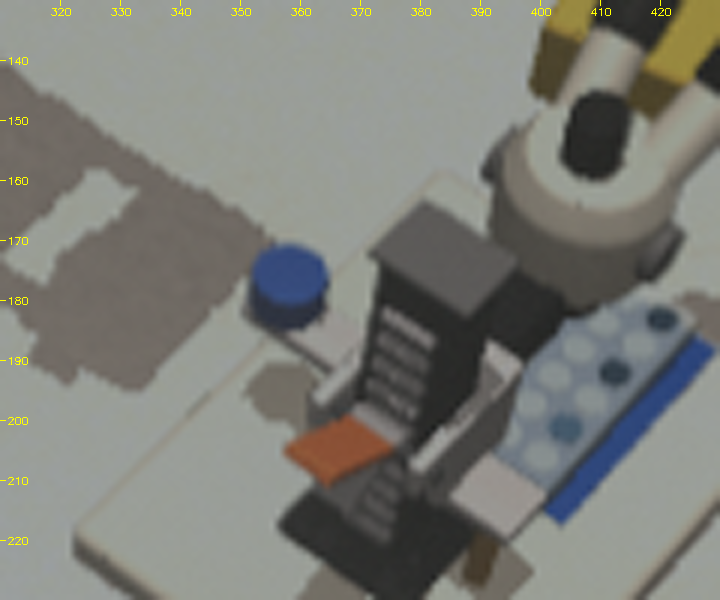

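View pics/top12.png

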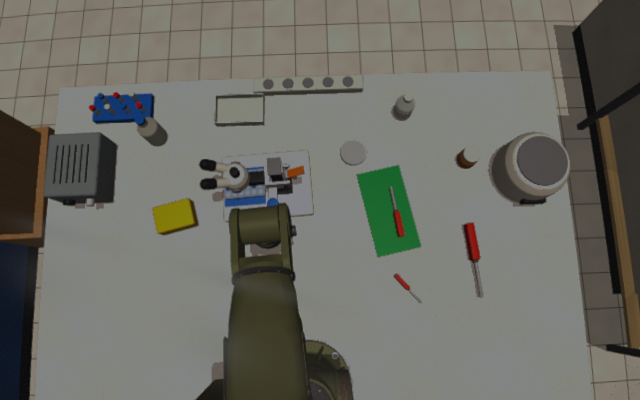

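Run:
```python
from h import *
p=[.6021,.0726,.0651]
for h in(.005,.008,.011,.014): print(h,proj("scene",W(p,(-.08,.02,.1765-.0656+h))).round(1))
h=.010
for a in(.7,.8,.9):
    e=a-.3;d=.062
    print(a,[proj("scene",W(p,(x,-.026-d*np.cos(e)-.0035*np.sin(e),.115+h+d*np.sin(e)+.0035*np.cos(e))))[0].round(1) for x in(-.012,.012)])
print("seen knob",(310+288/6-.42,130+272/6-.42),"tail",(310+283/6-.42,130+450/6-.42),(310+328/6-.42,130+485/6-.42))
```

```text
0.005 [[357.3 175.7]]
0.008 [[357.4 175. ]]
0.011 [[357.5 174.3]]
0.014 [[357.6 173.6]]
0.7 [array([354.6, 208.1]), array([362.7, 213.8])]
0.8 [array([355.4, 206.2]), array([363.6, 211.9])]
0.9 [array([356.3, 204.3]), array([364.5, 209.9])]
seen knob (357.58, 174.91333333333336) tail (356.74666666666667, 204.58) (364.24666666666667, 210.41333333333333)
```

```bash
python3 -c "
from rig import manip
print(manip.sign_off(), manip.sense()['time'])"
```

```text
the job is handed in; nothing more can be done
the job is handed in; nothing more can be done
```

I handed the job in after about 36 s of the 72 s. The pawl is on its end stop, the head is pressed down on its rubber stop, and the rod is back on the green mat. No verdict was reported.

- **Rod:** I used the middle-sized rod, the one on the mat. Its handle measured 78 mm, against 60 and 125 mm for the other two. In the last pictures it lies flat, with handle and tip well inside the mat.
- **Pawl:** I raised it with the rod until the measured force rose to about 6 N, which I took as the end stop. In the last picture its angle reads about 0.88 rad, and it stayed there through the press.
- **Head:** it slid down with about 2 to 5 N on the knob and landed at a head value of about 0.01 m. I ended the press at 11.7 N and let go. The picture agrees, at about 0.009 m. I could not measure the force left on the stop after letting go.
- **Bystanders:** the arm touched neither the glass dish nor the yellow box, and both look unmoved. I never went near the sample plate, and it also looks unmoved, though I did not measure it.

Two readings disagreed slightly. The two cameras differed by up to 4 mm in x, so I averaged them. One base corner of the stand fitted 4 pixels off, but the tail and knob fitted within 1 pixel.

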